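# Load the battery tester, cover it and start the test

### The arm

A 7-joint arm with a two-finger parallel gripper is mounted at the origin on a cart in front of the work surface, level with it; the furniture and walls round the work are solid. World frame = base frame: x ahead of the robot, y to its left, z up, the work surface at z = 0. Lengths are in m, angles in rad, forces in N, time in s.
With the tool pointing down it reaches from about 0.4 to 0.9 m from the base axis. Payload 5.5 kg.
Tool frame: the origin (TCP) lies between the finger pads; the fingertips stand 14 mm ahead of it and the grasp point (between the pads) lies 5 mm behind it (manip.tip_reach is the distance from the TCP to the fingertips, in m); z points along the fingers, y is the direction in which the jaws open and shut (so a half turn about z gives the same grasp; the last joint's range is limited). The gripper opens to 85 mm and grips with 20 to 120 N. Pads are 22 mm wide; open, the fingers measure 114 mm over their backs; the gripper's body (76 mm by 85 mm) begins 54 mm behind the grasp point. The pads swing forward as they close: fully open they stand 13 mm farther back than shut.
Start: joints at [-1.01, 0.501, -0.427, 1.55, 0.221, 1.138, -0.21], TCP at [0.191, 0.621, 0.245] pointing down, gripper open.
Joint ranges: [-2.88, 2.88], [-0.31, 2.03], [-1.54, 1.56], [0.2, 2.42], [-1.41, 4.55], [0.19, 2.02], [-2.57, 2.57]. Speed limits (rad/s): [2.57, 2.57, 3.14, 3.14, 3.14, 3.14, 3.14].

### API

Orientations are given as a rotation vector (axis times angle).
In Python, from bench import status, optics, close_job, manip gives the robot as it stands.
- The arm moves only by the tool arm_command, never from a script. Its argument "rows" is a list of rows, each a list of 7 numbers: the shift along the tool's x, y, z in mm, then the turn, a rotation vector about the tool's x, y, z in degrees, then the closure in counts, from 0 (fully open) to 255 (shut). In form: [[x, y, z, rx, ry, rz, claw], ...]. A call has 1 to 10 rows; each row is the pose to reach, as a shift and turn from the pose commanded when the call began, along the tool's axes at that moment; what a row does not reach only later rows make up. A row lasts 1/10 s, in which the tool goes at most 50 mm and 8.59 degrees, less where a joint would pass 70% of its speed; a pose out of reach is approached as far as the arm can. A call with a gripper value outside its range is refused whole. The fingers move at their own pace and stop on an object; "squeeze" is the grip in N (left out, the last holds). Time passes only in rows, so rows that repeat a pose let the fingers close. It gives the time, the measured TCP pose, the force and the opening at its end, in the units of the state.
- status.state(): the state, without advancing time (a new reading comes with each control period).
- optics.snapshot(name): name is "side" or "top" or "wrist"; returns the picture (480x640x3 uint8, red, green, blue); there is no depth.
- optics.calibration(name): a dict with "fx", "fy", "cx", "cy" (pixels), "R" (3x3) and "t" (3): a world point X has camera coordinates R X + t. Camera axes: x right, y down, z forward; pixel columns grow to the right and rows downward; lengths in m; the calibration is good to about 2 mm. A picture is of the moment at which its call begins: read the wrist's pose just before it. calibration takes no time and is no camera call; for the wrist camera it gives the pose at the moment of the call.
- close_job(): hands the job in, once; it reports no verdict.
The state is a dict: "clock": time; "joint_positions": joint angles; "qd": joint speeds; "effort": joint torques, N m; "position": TCP position; "tool_rot": TCP orientation; "force": force on the tool from outside, world axes, zero at the start; "moment": the same for the moment, N m; "opening": opening from 0.0 (shut) to 1.0 (fully open).
Only numpy, scipy, OpenCV 4.12 (cv2) and the standard library are available. Lean on these libraries where they do the work, as an engineer would, in place of code of your own. Each camera call takes 0.05 s, during which the arm holds its last target. There are 200 camera calls.

### The job

Test the emergency-light battery sticks that lie on the bench: lift the contact cover off the empty tester and lay it flat on the bench beside it, then stand every stick upright, terminal up, in the middle of a contact pad of its own. The sticks are heavy, so tip each one up by its capped end with its foot staying on the bench, and never lift one while it lies or leans. Then lower the cover level over both locating pins until it is fully home on the columns, and only then press the start button right down and let it spring back; leave the other things on the bench alone.

Things in the scene. Friction and masses are not known exactly. Their poses are not given: they have to be found in the camera images.
- stick0: battery stick 0 (two or three are there, all alike; None = absent), 0.4 kg, foot-heavy: white tube, 31 mm in diameter, domed black cap (ball, 36 mm) with a 16 mm steel stud at one end, black 36 x 36 mm square foot 14 mm long at the other; 146 mm long in all. Starts lying level, axis 18 mm up. x runs along the axis from foot to terminal. Origin: on the side first lain on, 71 mm from the foot face
- stick1: battery stick 1 (two or three are there, all alike; None = absent), 0.4 kg, foot-heavy: white tube, 31 mm in diameter, domed black cap (ball, 36 mm) with a 16 mm steel stud at one end, black 36 x 36 mm square foot 14 mm long at the other; 146 mm long in all. Starts lying level, axis 18 mm up. x runs along the axis from foot to terminal. Origin: on the side first lain on, 71 mm from the foot face
- stick2: battery stick 2 (two or three are there, all alike; None = absent), 0.4 kg, foot-heavy: white tube, 31 mm in diameter, domed black cap (ball, 36 mm) with a 16 mm steel stud at one end, black 36 x 36 mm square foot 14 mm long at the other; 146 mm long in all. Starts lying level, axis 18 mm up. x runs along the axis from foot to terminal. Origin: on the side first lain on, 71 mm from the foot face
- foot0 (a point): centre of the square foot's end face of stick 0; on the bench surface once the stick stands
- foot1 (a point): centre of the square foot's end face of stick 1; on the bench surface once the stick stands
- foot2 (a point): centre of the square foot's end face of stick 2; on the bench surface once the stick stands
- cap0 (a point): centre of the ball-shaped cap of stick 0, 124 mm from its foot face, on the axis; held here lightly (20 N) the stick turns between the fingers as its end is raised, firmly (over 40 N) it does not
- cap1 (a point): centre of the ball-shaped cap of stick 1, 124 mm from its foot face, on the axis; held here lightly (20 N) the stick turns between the fingers as its end is raised, firmly (over 40 N) it does not
- cap2 (a point): centre of the ball-shaped cap of stick 2, 124 mm from its foot face, on the axis; held here lightly (20 N) the stick turns between the fingers as its end is raised, firmly (over 40 N) it does not
- tester: battery tester, fixed: a grey case, 210 (x) x 260 (y) x 40 mm; x runs from its control strip to its bays. Origin: centre of underside. At x = 55 mm: a row of copper pads, and at y = -105 and 105 mm two columns (20 mm, foot flange 31 mm) with shoulders 182 mm above the bench, each carrying a 10 mm pin, 30 mm long, its last 10 mm tapering to 4.4 mm
- bay0 (a point): centre of contact pad 0 (46 x 46 mm, flush with the deck, 40 mm above the bench), at tester y = -60 mm; pads are 60 mm apart. Any stick may go on any pad
- bay1 (a point): centre of contact pad 1 (46 x 46 mm, flush with the deck, 40 mm above the bench), at tester y = 0 mm; pads are 60 mm apart. Any stick may go on any pad
- bay2 (a point): centre of contact pad 2 (46 x 46 mm, flush with the deck, 40 mm above the bench), at tester y = 60 mm; pads are 60 mm apart. Any stick may go on any pad
- seat (a point): midway between the two column shoulders, at their height: the cover's origin is here when it is fully home
- cover: loose contact cover, at first home on the tester, 254 (its y) x 52 (its x) mm, 0.25 kg: a grey strip joining two aluminium end bosses, 20 mm high, each with a vertical 12.2 mm through hole, chamfered, at y = -105 and 105 mm; brass contacts below it meet the terminals. Origin: centre of the bosses' underside; z up. Either way round fits
- cover_handle (a point): middle of the cover's black handle bar, which runs along cover y: 16 mm wide, 14 mm high, 104 mm long, its middle 51 mm above the cover's underside, with 24 mm of free space below the bar; two 10 mm posts hold it at y = -40 and +40 mm
- start (a joint): round black start button in a dark steel housing on the tester's control strip: 0 = up, 0.006 m = fully down; springs back, 5 N at full travel
- start_top (a point): middle of the start button's top face, 28 mm in diameter; it is pressed straight down
- croc_red: small clip, 52 mm long; not part of the job
- screwdriver_small: small screwdriver, 144 mm; not part of the job
- heat_sink_lit: flat heat sink 40 x 60 x 10 mm; not part of the job

How it is judged:
On the way, in this order (a step that is already met when the one before it is completed fails the run):
1. the cover lies flat on the bench, off the tester (height (world z) of cover below 0.015 m and angle between cover's own z axis and vertical below 0.06 rad and linear speed of cover below 0.03 m/s), for 0.2 s.
2. every stick stands upright, terminal up, on a contact pad ((horizontal distance between foot0 and bay0 below 0.01 m or horizontal distance between foot0 and bay1 below 0.01 m or horizontal distance between foot0 and bay2 below 0.01 m) and z of each of foot0, foot1, foot2 in the frame of tester below 0.044 m and angle between each of stick0, stick1, stick2's own x axis and vertical below 0.06 rad and linear speed of each of stick0, stick1, stick2 below 0.03 m/s and (horizontal distance between foot1 and bay0 below 0.01 m or horizontal distance between foot1 and bay1 below 0.01 m or horizontal distance between foot1 and bay2 below 0.01 m) and (horizontal distance between foot2 and bay0 below 0.01 m or horizontal distance between foot2 and bay1 below 0.01 m or horizontal distance between foot2 and bay2 below 0.01 m)), for 0.2 s.
3. the contact cover is fully home on both pins over the standing sticks (all of step 2 and z of cover in the frame of tester below 0.185 m and horizontal distance between cover and seat below 0.004 m and angle between cover's own z axis and vertical below 0.03 rad and angle between the y axis of cover and the y axis of tester, either way round below 0.04 rad), for 0.2 s.
4. the start button is pressed fully down with the cover home (z of cover in the frame of tester below 0.185 m and horizontal distance between cover and seat below 0.004 m and angle between cover's own z axis and vertical below 0.03 rad and angle between the y axis of cover and the y axis of tester, either way round below 0.04 rad and value of joint start above 0.005 m), for 0.02 s.
At the end, for the whole second after the job is handed in: Every stick present stands terminal up (within 0.06 rad) on the deck, centred within 10 mm on a contact pad; the cover is level (0.03 rad) and home on the shoulders (within 3 mm, centred within 4 mm); the start button is up again (under 1.5 mm down); all at rest (all of step 3 and linear speed of cover below 0.03 m/s and value of joint start below 0.0015 m); the robot touches nothing.
It fails at once if a stick was lifted off the bench while lying or leaning ((height (world z) of each of foot0, cap0 above 0.075 m and angle between stick0's own x axis and vertical above 0.6 rad) or (height (world z) of each of foot1, cap1 above 0.075 m and angle between stick1's own x axis and vertical above 0.6 rad) or (height (world z) of each of foot2, cap2 above 0.075 m and angle between stick2's own x axis and vertical above 0.6 rad)).
It fails at once if the start button was pressed before the cover was home (value of joint start above 0.004 m and (z of cover in the frame of tester above 0.188 m or horizontal distance between cover and seat above 0.008 m)).
It fails at once if one of the other things on the bench was shoved away (distance of any of croc_red, screwdriver_small, heat_sink_lit from where it was at the start of the episode above 0.08 m).
Of stick0, stick1, stick2 only 2 to 3 are there at a start; the rules pass over those that are not, and their reading is None.
At some moment in a run one of cover may be knocked a few centimetres aside while the robot is not near it.
Once in a run the grip may slacken for a moment while it holds something.
It also fails if it takes over 210 s, if anything falls off the work surface, if the arm or the gripper's body presses on something with over 40 N, if the wrist force passes 120 N, or if a joint passes its speed limit or range.

## Working session

There is one attempt and no reset: what is moved stays moved. The work goes in short steps, Python scripts to look and compute and a tool call to move; the robot and the scene stay as the last step left them, time stands still between calls to the robot, and variables do not carry over. Pictures are saved under pics/ and viewed, about 12 in all and at most 16, crops included, and the job is handed in when it is done.

Besides the shell and the picture viewer there is one more tool, called after "Call:" as name([rows], argument=value, ...), one row to a line, values as JSON. arm_command: Moves the arm, as the interface text tells. Its arguments: {"type":"object","properties":{"rows":{"type":"array","items":{"type":"array","items":{"type":"number"}}},"squeeze":{"type":"number"}},"required":["rows"]}

```bash
ls; mkdir -p pics
python3 - <<'E'
from bench import status, optics, manip
import cv2, numpy as np
print(status.state())
for n in ("top","side","wrist"):
    c=optics.calibration(n); print(n,{k:np.round(v,4).tolist() for k,v in c.items()})
    cv2.imwrite(f"pics/{n}0.png",optics.snapshot(n)[:,:,::-1])
print(dir(manip), manip.tip_reach)
E
```

```text
pics
{'clock': 0.0, 'joint_positions': array([-1.0097914 ,  0.50186623, -0.42676823,  1.55145714,  0.22077016,
        1.1382911 , -0.21031886]), 'qd': array([ 5.09760568e-04, -5.87698457e-04,  8.09078540e-04,  8.89178626e-04,
       -1.19436557e-03,  4.58287766e-04, -2.45625103e-05]), 'effort': array([ 6.99756420e-04, -5.69499457e+01, -5.81616864e+00, -2.80948609e+01,
        1.04263585e-02,  1.20340817e-02, -1.36092149e-05]), 'position': array([0.19057447, 0.62073256, 0.24424279]), 'tool_rot': array([-4.66000319e-01, -3.10645395e+00,  3.04203683e-03]), 'force': array([ 1.04455488, -0.04134274,  0.51869104]), 'moment': array([0.01980558, 0.00024332, 0.01201543]), 'opening': 0.9973445417655685}
top {'fx': 595.7365, 'fy': 595.7365, 'cx': 319.5791, 'cy': 237.6829, 'R': [[0.087, -0.9962, -0.0021], [-0.9737, -0.0846, -0.2116], [0.2106, 0.0204, -0.9774]], 't': [-0.0776, 0.5372, 1.3909]}
side {'fx': 459.7059, 'fy': 459.7059, 'cx': 324.8862, 'cy': 246.4424, 'R': [[0.9897, -0.1432, -0.0094], [-0.0803, -0.4987, -0.863], [0.1189, 0.8549, -0.5051]], 't': [-0.5271, 0.1544, 1.0488]}
wrist {'fx': 339.1682, 'fy': 339.1682, 'cx': 321.0281, 'cy': 241.4333, 'R': [[0.2935, 0.956, -0.0023], [0.9152, -0.2803, 0.2896], [0.2762, -0.0871, -0.9571]], 't': [-0.6488, -0.0386, 0.381]}
['Unreachable', '__class__', '__delattr__', '__dict__', '__dir__', '__doc__', '__eq__', '__format__', '__ge__', '__getattribute__', '__getstate__', '__gt__', '__hash__', '__init__', '__init_subclass__', '__le__', '__lt__', '__module__', '__ne__', '__new__', '__reduce__', '__reduce_ex__', '__repr__', '__setattr__', '__sizeof__', '__str__', '__subclasshook__', '__weakref__', 'tip_reach'] 0.014
```

View pics/top0.png

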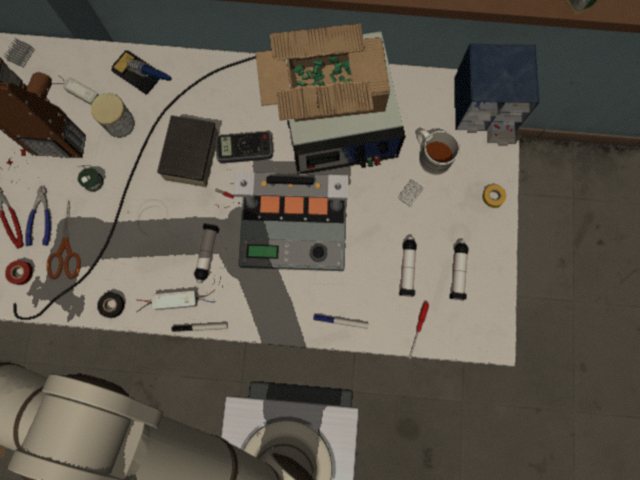

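View pics/side0.png

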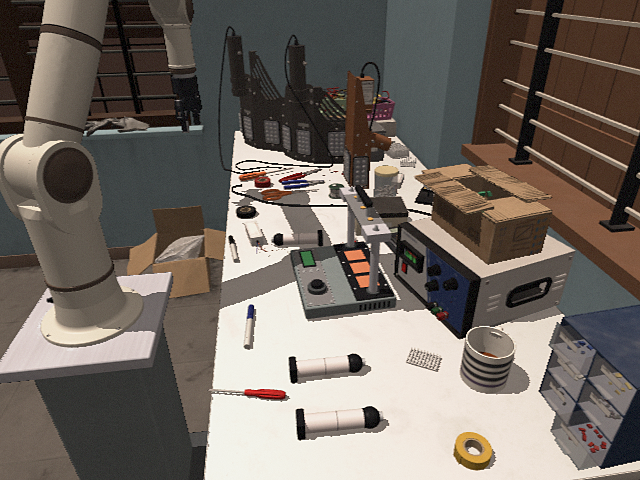

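Top shows the tester at (292,222), cover handle (291,181), button (319,253), sticks at (408,265), (460,268) and (206,250). Side shows the same, with stick C's cap apparently towards the robot. I'll make helpers and a close crop.

```bash
cat > h.py <<'E'
from bench import status, optics, manip
import cv2, numpy as np
from scipy.spatial.transform import Rotation as Ro
def ray(c,u,v):
    R=np.array(c["R"]);t=np.array(c["t"]).ravel()
    return -R.T@t, R.T@np.array([(u-c["cx"])/c["fx"],(v-c["cy"])/c["fy"],1.])
def plane(c,u,v,z):
    o,d=ray(c,u,v); return o+d*(z-o[2])/d[2]
def proj(c,X):
    p=np.array(c["R"])@np.array(X,float)+np.array(c["t"]).ravel(); return np.array([c["fx"]*p[0]/p[2]+c["cx"],c["fy"]*p[1]/p[2]+c["cy"]])
def tri(obs): # [(c,u,v)..]
    A=np.zeros((3,3));b=np.zeros(3)
    for c,u,v in obs:
        o,d=ray(c,u,v);d/=np.linalg.norm(d);M=np.eye(3)-np.outer(d,d);A+=M;b+=M@o
    return np.linalg.solve(A,b)
def pose():
    s=status.state(); return np.array(s["position"]),Ro.from_rotvec(s["tool_rot"]),s
def delta(P,Rt=None):
    """tool-frame shift mm and rotvec deg from measured pose to target"""
    p,R,s=pose(); d=R.inv().apply(np.array(P)-p)*1000
    r=(R.inv()*Rt).as_rotvec(degrees=True) if Rt is not None else np.zeros(3)
    return np.round(d,1),np.round(r,2)
def down(yaw): # jaw axis (tool y) at angle yaw from world x
    y=np.array([np.cos(yaw),np.sin(yaw),0]);z=np.array([0,0,-1.]);x=np.cross(y,z)
    return Ro.from_matrix(np.c_[x,y,z])
def snap(n,f=None):
    c=optics.calibration(n); im=optics.snapshot(n)
    if f: cv2.imwrite(f"pics/{f}.png",im[:,:,::-1])
    return c,im
E
python3 - <<'E'
from h import *
a=cv2.imread("pics/top0.png"); s=cv2.imread("pics/side0.png")
x=cv2.resize(a[160:310,190:360],None,fx=4,fy=4,interpolation=cv2.INTER_CUBIC)[:600,:680]
cv2.imwrite("pics/tc.png",x)
# white tubes in top
c=optics.calibration("top")
hsv=cv2.cvtColor(a,cv2.COLOR_BGR2HSV)
orange=cv2.inRange(hsv,(3,140,120),(18,255,255))
n,l,st,ce=cv2.connectedComponentsWithStats(orange)
for i in range(1,n):
    if st[i,4]>150: print("or",st[i],ce[i],plane(c,*ce[i],.04))
for nm,u,v,z in [("A cap",408,243,.018),("A foot",407,293,.018),("B cap",461,246,.018),("B foot",459,296,.018),("C a",209,228,.018),("C b",202,276,.018),("button",319,253,.05),("handle",291,181,.233),("boss",242,184,.2),("boss",341,184,.2)]:
    print(nm,plane(c,u,v,z).round(3))
E
```

```text
or [260 196  19  17 294] [269.44217687 203.76190476] [0.62096083 0.10164865 0.04      ]
or [285 197  18  16 288] [293.5 204.5] [0.62424837 0.04173055 0.04      ]
or [309 198  19  16 288] [317.5625     205.45486111] [ 0.62697786 -0.01820527  0.04      ]
A cap [ 0.556 -0.251  0.018]
A foot [ 0.431 -0.255  0.018]
B cap [ 0.56  -0.383  0.018]
B foot [ 0.435 -0.382  0.018]
C a [0.551 0.249 0.018]
C b [0.429 0.25  0.018]
button [ 0.505 -0.032  0.05 ]
handle [0.624 0.038 0.233]
boss [0.618 0.149 0.2  ]
boss [ 0.637 -0.071  0.2  ]
```

View pics/tc.png

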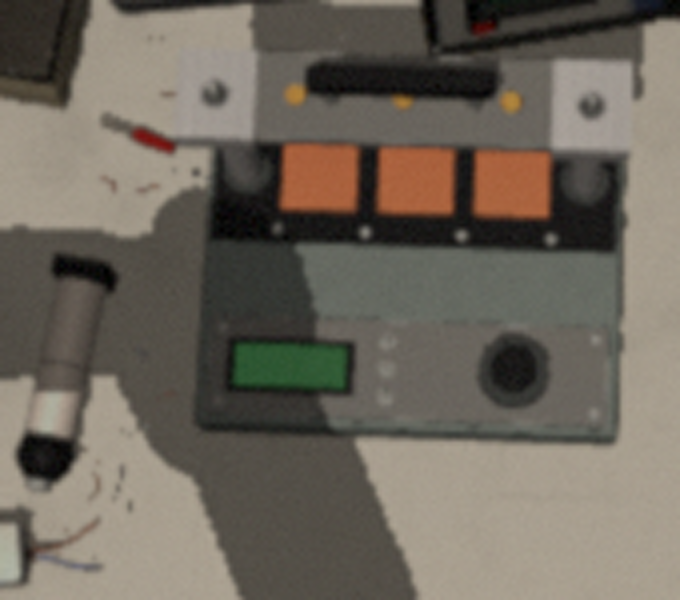

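Run:
```python
from h import *
p,R,s=pose(); c=optics.calibration("wrist"); o,_=ray(c,320,240)
print("cam in tool",R.inv().apply(o-p).round(4), "axis",R.inv().apply(np.array(c["R"])[2]).round(3))
for yaw in (.05,.05+np.pi): print(delta((.60,.04,.36),down(yaw)))
c=optics.calibration("top")
print("pen",plane(c,315,317,0),plane(c,368,325,0),"drv",plane(c,427,303,0),plane(c,412,357,0),"tester front",plane(c,240,267,.04),plane(c,344,270,.04),"sink",plane(c,411,192,0))
```

```text
cam in tool [ 7.34e-02  1.00e-04 -1.30e-01] axis [-0.29  -0.001  0.957]
(array([-561.8, -435.4, -114.9]), array([-8.000e-02,  5.000e-02,  7.008e+01]))
(array([-561.8, -435.4, -114.9]), array([-6.0000e-02, -9.0000e-02, -1.0992e+02]))
pen [ 0.35447682 -0.03566512  0.        ] [ 0.34633522 -0.16682897  0.        ] drv [ 0.41276019 -0.30821867  0.        ] [ 0.27886137 -0.27842735  0.        ] tester front [0.45605167 0.15638723 0.04      ] [ 0.47064264 -0.09652349  0.04      ] sink [ 0.69432282 -0.25325899  0.        ]
```

Call:
arm_command([
  [0,0,-50,0,0,0,0],
  [-30,-20,-100,0,0,7,0],
  [-65,-50,-115,0,0,14,0],
  [-105,-81,-115,0,0,21,0],
  [-145,-112,-115,0,0,28,0],
  [-185,-143,-115,0,0,35,0],
  [-225,-174,-115,0,0,42,0],
  [-265,-205,-115,0,0,49,0],
  [-305,-236,-115,0,0,56,0],
  [-345,-267,-115,0,0,63,0],
], squeeze=40)

```text
clock: 1.15
position: [0.436, 0.2726, 0.3603]
tool_rot: [-2.026, -2.401, -0.0]
force: [1.1, 1.3, 0.2]
opening: 0.999
```

Run:
```python
from h import *
p,R,s=pose();print(p,s["joint_positions"])
print(delta((.60,.04,.36),down(.05)))
```

```text
[0.43601158 0.27264864 0.36030459] [-0.53307986  0.13107166 -0.08648924  1.74728118  0.01180014  1.26360463
 -0.45377789]
(array([-256.9,  122.6,    0.3]), array([ 0.01, -0.01,  6.8 ]))
```

Call:
arm_command([
  [-45,21,0,0,0,2,0],
  [-90,42,0,0,0,4,0],
  [-135,63,0,0,0,6,0],
  [-180,84,0,0,0,6.8,0],
  [-225,105,0,0,0,6.8,0],
  [-257,122,0,0,0,6.8,0],
  [-257,122,0,0,0,6.8,0],
  [-257,122,0,0,0,6.8,0],
])

```text
clock: 1.95
position: [0.5998, 0.0417, 0.3595]
tool_rot: [-2.162, -2.278, 0.002]
force: [0.4, 1.3, -1.6]
opening: 0.996
```

Run:
```python
from h import *
print(pose()[:1])
c,im=snap("wrist","w1")
np.save("w1c.npy",c,allow_pickle=True)
```

```text
(array([0.59984778, 0.04165281, 0.35950527]),)
```

View pics/w1.png

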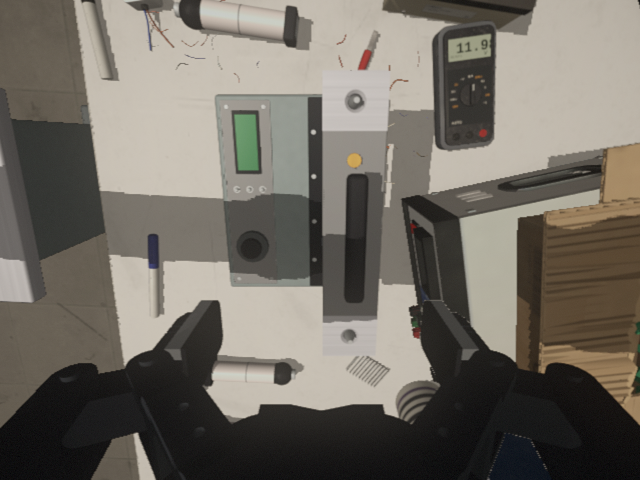

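The wrist view shows the handle from (357,175) to (354,302), pin tips at (356,101) and (349,336), and the button at (252,246).

Run:
```python
from h import *
c=np.load("w1c.npy",allow_pickle=True).item()
im=cv2.imread("pics/w1.png"); g=cv2.cvtColor(im,cv2.COLOR_BGR2GRAY)
m=(g[160:315,340:372]<45).astype(np.uint8); n,l,st,ce=cv2.connectedComponentsWithStats(m); i=1+st[1:,4].argmax()
pts=np.argwhere(l==i)[:,::-1]+[340,160]; r=cv2.minAreaRect(pts.astype(np.float32)); print(r)
print("handle",plane(c,*r[0],.236))
a=plane(c,356,101,.212);b=plane(c,349,336,.212);print("pins",a,b,(a+b)/2,np.linalg.norm(a-b),"yaw",np.arctan2(-(a-b)[0],(a-b)[1]))
print("boss",(plane(c,357,100,.202)+plane(c,350,337,.202))/2)
P=((a+b)/2); print("button",plane(c,252,246,.05))
```

```text
((355.36187744140625, 237.9626922607422), (20.316953659057617, 126.42387390136719), 1.8778774738311768)
handle [0.62675612 0.04280671 0.236     ]
pins [0.62121303 0.14399954 0.212     ] [ 0.63147171 -0.05948818  0.212     ] [0.62634237 0.04225568 0.212     ] 0.2037461489979373 yaw 0.05037160705244482
boss [0.62829694 0.03947791 0.202     ]
button [ 0.50932401 -0.02930781  0.05      ]
```

Call:
arm_command([
  [-1,27,30,0,0,0,0],
  [-1,27,70,0,0,0,0],
  [-1,27,110,0,0,0,0],
  [-1,27,131,0,0,0,0],
  [-1,27,131,0,0,0,0],
  [-1,27,131,0,0,0,255],
  [-1,27,131,0,0,0,255],
  [-1,27,131,0,0,0,255],
  [-1,27,131,0,0,0,255],
  [-1,27,131,0,0,0,255],
], squeeze=60)

```text
clock: 3.0
position: [0.6272, 0.043, 0.2305]
tool_rot: [2.159, 2.281, 0.002]
force: [-2.2, -0.3, 3.7]
opening: 0.177
```

Call:
arm_command([
  [0,0,0,0,0,0,255],
  [0,0,0,0,0,0,255],
  [0,0,0,0,0,0,255],
])

```text
clock: 3.3
position: [0.6272, 0.0431, 0.2305]
tool_rot: [2.16, 2.281, 0.002]
force: [-1.2, -0.4, 5.7]
opening: 0.171
```

Call:
arm_command([
  [0,0,-10,0,0,0,255],
  [0,0,-25,0,0,0,255],
  [0,0,-40,0,0,0,255],
  [0,0,-55,0,0,0,255],
  [0,0,-70,0,0,0,255],
  [0,-20,-70,0,0,0,255],
  [0,-50,-70,0,0,0,255],
  [0,-85,-70,0,0,0,255],
  [0,-120,-70,0,0,0,255],
  [0,-155,-70,0,0,0,255],
])

```text
clock: 4.3
position: [0.471, 0.0343, 0.3002]
tool_rot: [2.16, 2.281, 0.001]
force: [0.1, -0.2, -1.9]
opening: 0.175
```

Call:
arm_command([
  [0,-30,0,0,0,0,255],
  [0,-50,0,0,0,0,255],
  [0,-53,0,0,0,0,255],
  [0,-53,0,0,0,0,255],
  [0,-53,40,0,0,0,255],
  [0,-53,80,0,0,0,255],
  [0,-53,120,0,0,0,255],
  [0,-53,160,0,0,0,255],
  [0,-53,200,0,0,0,255],
  [0,-53,230,0,0,0,255],
])

```text
clock: 5.3
position: [0.4202, 0.0316, 0.0672]
tool_rot: [2.16, 2.281, -0.001]
force: [1.3, -0.3, -1.8]
opening: 0.177
```

Run:
```python
from h import *
p,R,s=pose();print(p,s["force"],s["opening"])
snap("side","s2")
```

```text
[0.42023064 0.03158971 0.06717055] [ 1.30122141 -0.31367225 -1.75786138] 0.17669419804124825
```

View pics/s2.png

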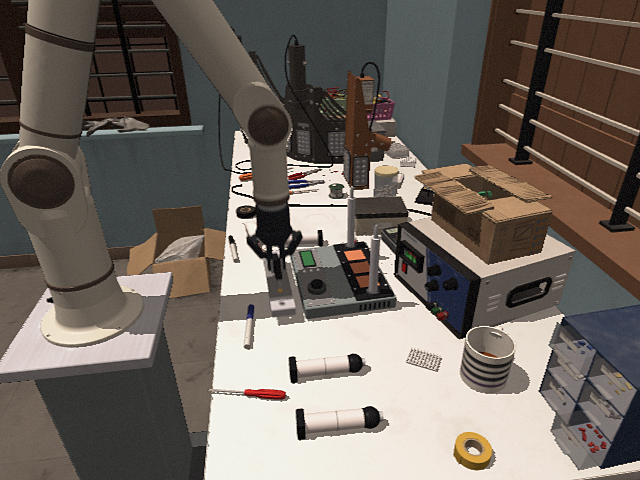

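The cover is held level in front of the tester. I lower the last 18 mm and release.

Call:
arm_command([
  [0,0,8,0,0,0,255],
  [0,0,14,0,0,0,255],
  [0,0,17,0,0,0,255],
  [0,0,18,0,0,0,255],
  [0,0,18,0,0,0,255],
])

```text
clock: 5.85
position: [0.42, 0.0317, 0.0521]
tool_rot: [2.159, 2.281, 0.002]
force: [-0.7, -0.2, -2.2]
opening: 0.175
```

Call:
arm_command([
  [0,0,0,0,0,0,60],
  [0,0,0,0,0,0,0],
  [0,0,0,0,0,0,0],
  [0,0,0,0,0,0,0],
  [0,0,-30,0,0,0,0],
  [0,0,-80,0,0,0,0],
  [0,0,-130,0,0,0,0],
  [0,0,-180,0,0,0,0],
  [0,0,-210,0,0,0,0],
])

```text
clock: 6.75
position: [0.4205, 0.0317, 0.2653]
tool_rot: [2.158, 2.279, 0.007]
force: [0.3, 0.5, -0.6]
opening: 1.0
```

Run:
```python
from h import *
p,R,s=pose();print(p)
# stick A measure in top: white tube
c,im=snap("top","t3")
g=cv2.cvtColor(im,cv2.COLOR_RGB2GRAY)
x=cv2.resize(im[215:325,170:490,::-1],None,fx=2.5,fy=2.5,interpolation=cv2.INTER_CUBIC);cv2.imwrite("pics/t3c.png",x)
```

```text
[0.42046423 0.03166851 0.26530717]
```

View pics/t3c.png

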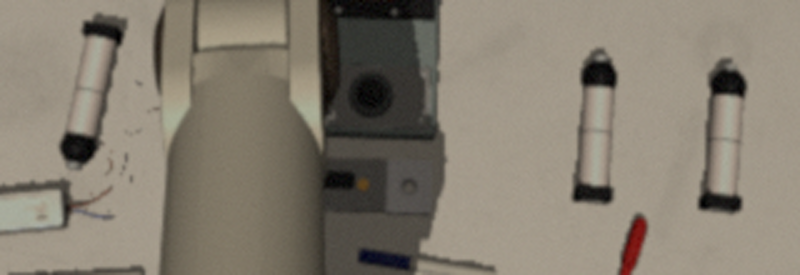

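The cover lies flat at the front. Caps in the top view: A (409,244), B (461,247), C (201,274).

Run:
```python
from h import *
c=optics.calibration("top"); im=cv2.imread("pics/t3.png"); g=cv2.cvtColor(im,cv2.COLOR_BGR2GRAY)
ends={"A":((409.2,243.8),(407.2,295)),"B":((460.8,247),(458.4,297.8)),"C":((200.8,274.2),(211.2,226.2))}
for k,(cap,ft) in ends.items():
    cap=np.array(cap);ft=np.array(ft)
    # dark ends blobs
    for nm,q in(("cap",cap),("foot",ft)):
        x0,y0=(q-14).astype(int); m=(g[y0:y0+28,x0:x0+28]<50).astype(np.uint8)
        n,l,st,ce=cv2.connectedComponentsWithStats(m); i=1+st[1:,4].argmax(); u=ce[i]+[x0,y0]
        print(k,nm,u.round(1),st[i],plane(c,*u,.018).round(4))
```

```text
A cap [409.2 244.3] [  8  10  13  11 108] [ 0.553  -0.2538  0.018 ]
A foot [406.4 291.9] [ 7  7 14  8 77] [ 0.4335 -0.2535  0.018 ]
B cap [460.6 247.8] [  8  10  14  10 102] [ 0.5551 -0.3818  0.018 ]
B foot [457.4 295.4] [ 6  9 16  7 79] [ 0.4357 -0.3783  0.018 ]
C cap [201.2 273.6] [  9   9  14  11 122] [0.4346 0.2533 0.018 ]
C foot [211.5 226.8] [ 7 12 15  9 74] [0.5546 0.2428 0.018 ]
```

Call:
arm_command([
  [-29,12,0,0,0,-8,0],
  [-58,24,0,0,0,-16,0],
  [-88,35,0,0,0,-24,0],
  [-117,47,0,0,0,-32,0],
  [-146,59,0,0,0,-40,0],
  [-175,71,0,0,0,-48,0],
  [-204,83,0,0,0,-56,0],
  [-233,94,0,0,0,-64,0],
  [-262,106,20,0,0,-72,0],
  [-292,118,50,0,0,-80,0],
])

```text
clock: 7.8
position: [0.5549, -0.255, 0.2121]
tool_rot: [0.178, 3.132, -0.001]
force: [-0.2, -0.4, 0.5]
opening: 1.0
```

Run:
```python
from h import *
print(pose()[0],pose()[2]["joint_positions"].round(2))
print(delta((.553,-.2538,.10),down(np.pi/2)))
```

```text
[ 0.5549495 -0.2549742  0.2121454] [ 0.25  0.43  0.17  1.71 -0.09  1.01  1.92]
(array([  2.5,   1. , 112.1]), array([-0.05,  0.23, -6.5 ]))
```

Call:
arm_command([
  [2.5,1,40,0,0,-6.5,0],
  [2.5,1,80,0,0,-6.5,0],
  [2.5,1,112,0,0,-6.5,0],
  [2.5,1,112,0,0,-6.5,0],
  [2.5,1,112,0,0,-6.5,0],
])

```text
clock: 8.3
position: [0.5503, -0.2522, 0.099]
tool_rot: [-0.01, -3.14, -0.001]
force: [0.4, -0.7, 1.0]
opening: 1.003
```

Run:
```python
from h import *
print(pose()[0]); c,im=snap("wrist","w4"); print(proj(c,(.553,-.2538,.018)),proj(c,(.4335,-.2535,.018)))
```

```text
[ 0.55031793 -0.25215931  0.09904446]
[318.76453796 259.32035862] [317.5061515   57.89313289]
```

View pics/w4.png

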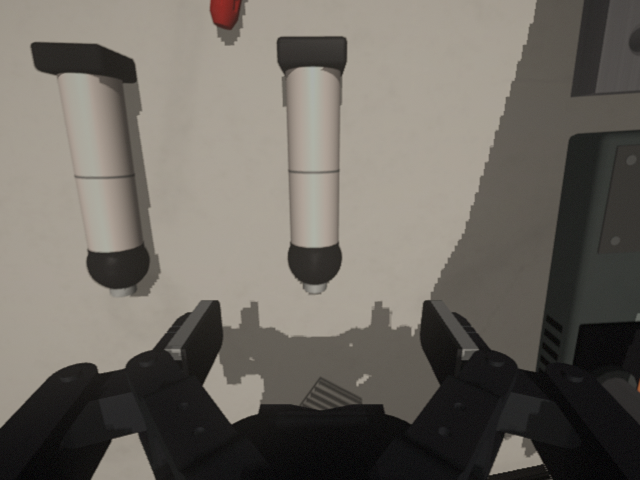

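Cap A is at (315,263) in the wrist view, about 2–3 mm from the top-camera estimate. I descend and grip lightly.

Call:
arm_command([
  [-4.5,-3,30,0,0,0,0],
  [-4.5,-3,60,0,0,0,0],
  [-4.5,-3,76,0,0,0,0],
  [-4.5,-3,82,0,0,0,0],
  [-4.5,-3,82,0,0,0,0],
  [-4.5,-3,82,0,0,0,60],
  [-4.5,-3,82,0,0,0,120],
  [-4.5,-3,82,0,0,0,255],
  [-4.5,-3,82,0,0,0,255],
  [-4.5,-3,82,0,0,0,255],
], squeeze=20)

```text
clock: 9.35
position: [0.5558, -0.2555, 0.0182]
tool_rot: [0.01, 3.14, -0.001]
force: [-1.2, 0.3, 5.9]
opening: 0.401
```

Call:
arm_command([
  [0,0,0,0,0,0,255],
  [0,0,0,0,0,0,255],
  [0,0,0,0,0,0,255],
])

```text
clock: 9.65
position: [0.5558, -0.2555, 0.0182]
tool_rot: [0.01, 3.14, -0.001]
force: [-1.3, 0.0, 6.0]
opening: 0.406
```

Call:
arm_command([
  [2,0,-10.7,0,0,0,255],
  [5,0,-21.3,0,0,0,255],
  [9,0,-31.5,0,0,0,255],
  [13.6,0,-41.3,0,0,0,255],
  [19.2,0,-50.7,0,0,0,255],
  [25.6,0,-59.6,0,0,0,255],
  [32.7,0,-67.9,0,0,0,255],
  [40.6,0,-75.5,0,0,0,255],
  [49,0,-82.4,0,0,0,255],
  [58,0,-88.6,0,0,0,255],
])

```text
clock: 10.65
position: [0.497, -0.255, 0.1068]
tool_rot: [0.01, 3.14, -0.001]
force: [1.2, -0.0, -0.5]
opening: 0.408
```

Run:
```python
from h import *
p,R,s=pose();print(p,s["force"],s["opening"])
c,im=snap("side"); cv2.imwrite("pics/s5.png",cv2.resize(im[200:480,200:480,::-1],None,fx=2,fy=2))
```

```text
[ 0.4969855  -0.25502496  0.10681935] [ 1.19991393 -0.02317563 -0.47535907] 0.4077259020875724
```

View pics/s5.png

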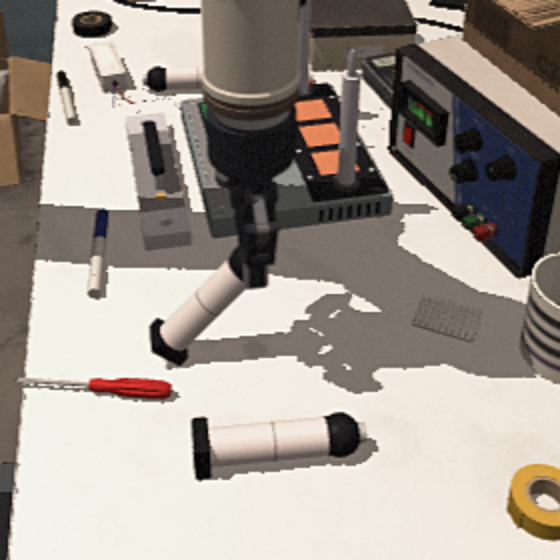

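Stick A pivots on its foot as planned (foot at about (170,340) in the crop, leaning roughly 45°). I continue to upright, release to let it settle, then grip again firmly.

Call:
arm_command([
  [9.5,0,-5.3,0,0,0,255],
  [19.5,0,-9.8,0,0,0,255],
  [29.8,0,-13.4,0,0,0,255],
  [40.4,0,-16.1,0,0,0,255],
  [51.2,0,-17.8,0,0,0,255],
  [62.1,0,-18.6,0,0,0,255],
  [73,0,-18.5,0,0,0,255],
  [83,0,-17.6,0,0,0,255],
  [83,0,-17.6,0,0,0,255],
  [83,0,-17.6,0,0,0,255],
])

```text
clock: 11.7
position: [0.4126, -0.2551, 0.124]
tool_rot: [-0.012, -3.141, 0.001]
force: [-0.2, -1.0, 8.1]
opening: 0.404
```

Call:
arm_command([
  [0,0,0,0,0,0,100],
  [0,0,0,0,0,0,80],
  [0,0,0,0,0,0,80],
  [0,0,0,0,0,0,80],
  [0,0,0,0,0,0,80],
])

```text
clock: 12.2
position: [0.4139, -0.2542, 0.1232]
tool_rot: [-0.01, -3.141, -0.001]
force: [-0.9, -0.6, 0.0]
opening: 0.686
```

Run:
```python
from h import *
p,R,s=pose();print(p,s["force"],s["opening"])
c,im=snap("side"); a=cv2.resize(im[200:480,200:480,::-1],None,fx=1.4,fy=1.4)
c,im=snap("wrist"); b=cv2.resize(im[:,:,::-1],(400,300)); b=cv2.copyMakeBorder(b,0,92,0,0,0); cv2.imwrite("pics/s6.png",np.hstack([a[:392],b]))
```

```text
[ 0.41387595 -0.25416961  0.12321983] [-0.90255407 -0.59430646  0.01724265] 0.6860153458064905
```

View pics/s6.png

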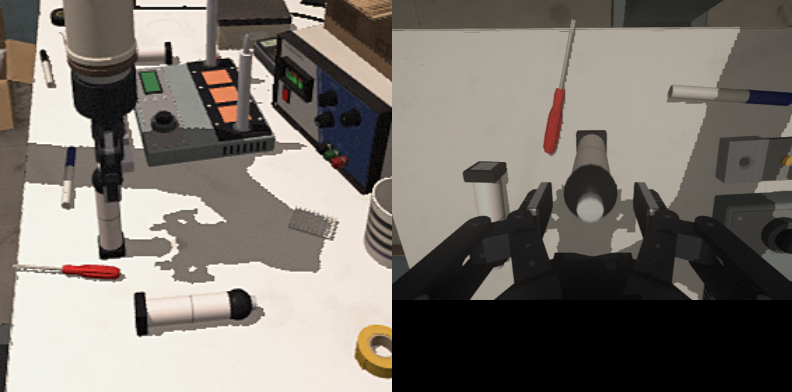

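Stick A stands upright on the bench (stud near (317,333) in the full wrist frame). Next I measure the stud relative to the tool and grip firmly.

```bash
cat >> h.py <<'E'
def stud(zstud):
    """stud-top position: bright blob inside the dark cap, wrist view"""
    c,im=snap("wrist"); g=cv2.cvtColor(im,cv2.COLOR_RGB2GRAY); p,R,s=pose()
    q=proj(c,[p[0],p[1],zstud]); x0,y0=int(q[0])-30,int(q[1])-35
    m=(g[y0:y0+70,x0:x0+60]>95).astype(np.uint8); n,l,st,ce=cv2.connectedComponentsWithStats(m)
    for i in range(1,n):
        if st[i,4]>60: print("stud?",st[i],(ce[i]+[x0,y0]).round(1),plane(c,*(ce[i]+[x0,y0]),zstud).round(4))
    print("tcp",p.round(4),"pred px",q.round(1)); return g,x0,y0
E
python3 - <<'E'
from h import *
stud(.146)
E
```

```text
stud? [   0    0   60   70 2902] [321.1 349.9] [ 0.4147 -0.2544  0.146 ]
tcp [ 0.4141 -0.2543  0.1234] pred px [321.4 348.6]
```

Call:
arm_command([
  [0,0,4,0,0,0,100],
  [0,0,4,0,0,0,255],
  [0,0,4,0,0,0,255],
  [0,0,4,0,0,0,255],
  [0,0,4,0,0,0,255],
  [0,0,4,0,0,0,255],
], squeeze=60)

```text
clock: 12.95
position: [0.414, -0.2544, 0.1194]
tool_rot: [-0.01, -3.141, -0.0]
force: [-1.2, 0.7, -0.7]
opening: 0.393
```

Run:
```python
from h import *
stud(.146)
S=np.array([.6265,.042]); 
ty=np.array([-np.sin(.05),np.cos(.05)])
for k in (-1,0,1): print("bay",k,S+k*.06*ty)
c,im=snap("top")
hsv=cv2.cvtColor(im,cv2.COLOR_RGB2HSV); m=cv2.inRange(hsv,(3,120,100),(18,255,255))[150:260,220:360]
n,l,st,ce=cv2.connectedComponentsWithStats(m)
for i in range(1,n):
    if st[i,4]>100: print(st[i],plane(c,*(ce[i]+[220,150]),.04).round(4))
```

```text
stud? [   9    2   51   68 2136] [325.9 352.4] [ 0.413  -0.2528  0.146 ]
tcp [ 0.4141 -0.2544  0.1194] pred px [321.3 355. ]
bay -1 [ 0.62949875 -0.01792502]
bay 0 [0.6265 0.042 ]
bay 1 [0.62350125 0.10192502]
[ 40  44  20  19 353] [0.6226 0.1015 0.04  ]
[ 64  45  20  19 355] [0.6258 0.0413 0.04  ]
[ 88  46  20  19 348] [ 0.6289 -0.0188  0.04  ]
```

```bash
python3 - <<'E'
s=open('h.py').read(); i=s.index("def stud")
s=s[:i]+'''def stud(zstud):
    """stud-top position: bright blob wholly surrounded by the dark cap, wrist view"""
    c,im=snap("wrist"); g=cv2.cvtColor(im,cv2.COLOR_RGB2GRAY); p,R,s=pose()
    q=proj(c,[p[0],p[1],zstud]); x0,y0=int(q[0])-40,int(q[1])-60; w=g[y0:y0+90,x0:x0+80]
    cv2.imwrite("pics/stud.png",cv2.resize(w,None,fx=4,fy=4))
    print("tcp",p.round(4),"pred px",q.round(1))
    for T in (90,120,150,180):
        n,l,st,ce=cv2.connectedComponentsWithStats((w>T).astype(np.uint8))
        for i in range(1,n):
            x,y,ww,h,a=st[i]
            if a>60 and x>0 and y>0 and x+ww<80 and y+h<90: print(T,st[i],(ce[i]+[x0,y0]).round(1),plane(c,*(ce[i]+[x0,y0]),zstud).round(4))
'''
open('h.py','w').write(s)
E
python3 -c "from h import *; stud(.146)"
```

```text
tcp [ 0.414  -0.2544  0.1194] pred px [321.3 355. ]
120 [  19   29   45   39 1321] [321.9 341.9] [ 0.4087 -0.2542  0.146 ]
150 [  20   29   43   38 1158] [321.4 341.2] [ 0.4084 -0.2543  0.146 ]
```

View pics/stud.png

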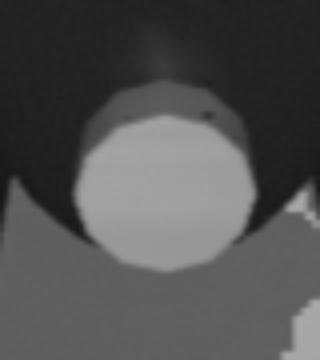

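The stud centre is 5.5 mm from the TCP along tool +x, central across the jaws. I lift A upright and carry it to the pad nearest it.

Call:
arm_command([
  [0,0,-15,0,0,0,255],
  [0,0,-40,0,0,0,255],
  [0,0,-70,0,0,0,255],
  [0,0,-90,0,0,0,255],
  [-15,40,-90,0,0,8,255],
  [-30,80,-90,0,0,16,255],
  [-45,120,-90,0,0,24,255],
  [-60,160,-90,0,0,32,255],
  [-75,200,-90,0,0,40,255],
  [-86,230,-90,0,0,48,255],
])

```text
clock: 14.1
position: [0.5015, -0.0224, 0.2089]
tool_rot: [-1.252, -2.88, -0.0]
force: [0.5, -1.2, -3.6]
opening: 0.39
```

Call:
arm_command([
  [0,0,0,0,0,8,255],
  [0,0,0,0,0,16,255],
  [0,0,0,0,0,24,255],
  [0,0,0,0,0,32,255],
  [0,0,0,0,0,39,255],
  [0,0,0,0,0,39,255],
  [0,0,0,0,0,39,255],
])

```text
clock: 14.8
position: [0.5011, -0.0248, 0.209]
tool_rot: [-2.133, -2.306, 0.001]
force: [0.3, -0.4, -3.7]
opening: 0.392
```

Run:
```python
from h import *
p,R,s=pose();print(p,s["force"],s["opening"],s["joint_positions"].round(2))
print(delta((.6292,-.024,p[2]),down(.052)))
stud(.146+p[2]-.1194)
```

```text
[ 0.50109096 -0.02476294  0.20900486] [ 0.26609894 -0.40901821 -3.67228681] 0.39247938433933655 [-0.2   0.25  0.22  1.97 -0.07  0.93  0.14]
(array([-9.200e+00,  1.278e+02, -1.000e-01]), array([-0.07, -0.  ,  1.48]))
tcp [ 0.5012 -0.0248  0.2091] pred px [319.8 356. ]
120 [ 22  28  43  28 529] [325.9 340.1] [ 0.5028 -0.0182  0.2356]
```

Call:
arm_command([
  [-2,25,0,0,0,1.5,255],
  [-4,55,0,0,0,1.5,255],
  [-6,85,0,0,0,1.5,255],
  [-8,112,0,0,0,1.5,255],
  [-9,128,0,0,0,1.5,255],
  [-9,128,0,0,0,1.5,255],
  [-9,128,15,0,0,1.5,255],
  [-9,128,30,0,0,1.5,255],
  [-9,128,38,0,0,1.5,255],
  [-9,128,38,0,0,1.5,255],
])

```text
clock: 15.85
position: [0.6275, -0.0243, 0.1689]
tool_rot: [-2.165, -2.272, 0.005]
force: [0.0, 0.4, -3.8]
opening: 0.388
```

Run:
```python
from h import *
p,R,s=pose();print(p,s["force"],s["opening"])
stud(.146+p[2]-.1194)
c,im=snap("wrist","w7")
for z in (.04,.053):
  for k in (-1,0): 
    b=np.array([.6260,.0415])+k*.06*np.array([-.052,.9987]); print(z,k,proj(c,[*b,z]))
```

```text
[ 0.62752635 -0.02433305  0.16891129] [ 0.00914294  0.37655719 -3.83364738] 0.38754307792101966
tcp [ 0.6285 -0.0244  0.1702] pred px [322.1 356.2]
120 [ 27  27  35  26 312] [330.  338.8] [ 0.631  -0.0172  0.1955]
0.04 -1 [322.06506565 228.07743434]
0.04 0 [321.81947712 149.64618825]
0.053 -1 [322.05473237 232.42543056]
0.053 0 [321.79559786 150.22606819]
```

View pics/w7.png

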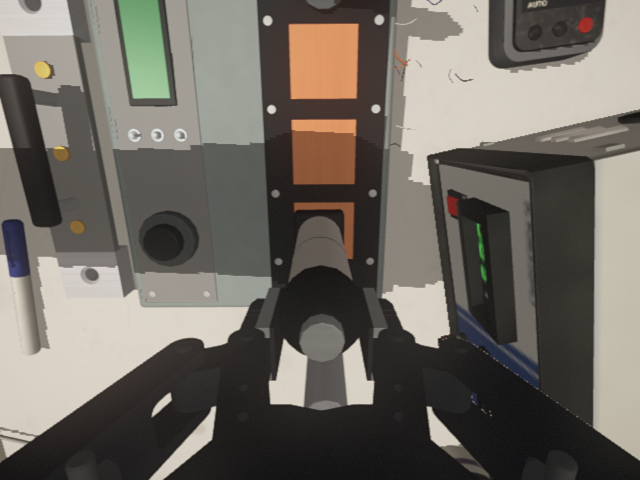

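Foot of A is centred near column 320 with the pad at about 324, so I move 1.5 mm across, lower and release.

Call:
arm_command([
  [-0.5,1.5,4,0,0,0,255],
  [-0.5,1.5,8,0,0,0,255],
  [-0.5,1.5,10,0,0,0,255],
  [-0.5,1.5,11,0,0,0,255],
  [-0.5,1.5,11,0,0,0,255],
  [-0.5,1.5,11,0,0,0,255],
])

```text
clock: 16.55
position: [0.6315, -0.0249, 0.1606]
tool_rot: [2.167, 2.274, 0.0]
force: [-0.4, 0.2, -3.3]
opening: 0.393
```

Call:
arm_command([
  [0,0,0,0,0,0,110],
  [0,0,0,0,0,0,60],
  [0,0,0,0,0,0,0],
  [0,0,0,0,0,0,0],
  [0,0,-30,0,0,0,0],
  [0,0,-70,0,0,0,0],
  [0,0,-110,0,0,0,0],
  [0,0,-150,0,0,0,0],
  [0,0,-150,0,0,0,0],
])

```text
clock: 17.45
position: [0.6349, -0.0253, 0.3179]
tool_rot: [2.162, 2.268, 0.014]
force: [-0.1, -0.7, -0.8]
opening: 0.995
```

Run:
```python
from h import *
print(pose()[0]); stud(.186); snap("wrist","w8"); snap("top","t8")
print(delta((.556,-.383,.26),down(np.pi/2-.03)))
```

```text
[ 0.63493333 -0.02528012  0.31790849]
tcp [ 0.6335 -0.0251  0.3147] pred px [316.7 234.3]
90 [ 20   5  37  31 180] [316.4 188.2] [0.6316 0.0117 0.186 ]
90 [ 27  43  20  19 281] [312.3 226.3] [ 0.6298 -0.0187  0.186 ]
(array([-354.2,  -92.4,   50.3]), array([ 1.000e-02, -1.000e-02, -8.552e+01]))
```

Call:
arm_command([
  [-35,-9,0,0,0,-8.5,0],
  [-70,-18,0,0,0,-17,0],
  [-105,-28,0,0,0,-25.5,0],
  [-140,-37,0,0,0,-34,0],
  [-175,-46,10,0,0,-42.5,0],
  [-210,-55,20,0,0,-51,0],
  [-245,-64,30,0,0,-59.5,0],
  [-280,-74,40,0,0,-68,0],
  [-320,-83,50,0,0,-76.5,0],
  [-354,-92,100,0,0,-85,0],
])

```text
clock: 18.6
position: [0.5584, -0.3812, 0.2215]
tool_rot: [0.056, 3.136, -0.007]
force: [0.3, -1.3, -0.2]
opening: 1.0
```

Run:
```python
from h import *
print(pose()[0],pose()[2]["joint_positions"].round(2)); print(delta((.557,-.383,.10),down(np.pi/2-.03)))
```

```text
[ 0.55838408 -0.38123397  0.22154011] [ 0.5   0.53  0.08  1.52 -0.04  1.09  2.13]
(array([  1.9,  -1.3, 121.5]), array([-0.25,  0.28, -0.31]))
```

Call:
arm_command([
  [1.5,-1.5,40,0,0,0,0],
  [1.5,-1.5,80,0,0,0,0],
  [1.5,-1.5,121,0,0,0,0],
  [1.5,-1.5,121,0,0,0,0],
  [1.5,-1.5,121,0,0,0,0],
])

```text
clock: 19.1
position: [0.5552, -0.3772, 0.0971]
tool_rot: [-0.061, -3.138, -0.003]
force: [0.5, -0.4, 0.1]
opening: 1.003
```

Run:
```python
from h import *
print(pose()[0]); c,im=snap("wrist","w9"); g=cv2.cvtColor(im,cv2.COLOR_RGB2GRAY)
q=proj(c,(.557,-.383,.018)); f=proj(c,(.4357,-.379,.018)); print(q,f)
for a in (q,f):
    x0,y0=np.maximum((a-45).astype(int),0); w=g[y0:y0+90,x0:x0+90]
    n,l,st,ce=cv2.connectedComponentsWithStats((w<75).astype(np.uint8))
    for i in range(1,n):
        if st[i,4]>300: u=ce[i]+[x0,y0]; print(st[i],u.round(1),plane(c,*u,.018).round(4))
```

```text
[ 0.55521941 -0.37720946  0.09710421]
[312.341413   259.63484581] [309.3578514  52.4301341]
[  15   25   54   44 1771] [308.8 261. ] [ 0.5578 -0.3853  0.018 ]
[   5   23   70   48 2283] [304.5  47. ] [ 0.4329 -0.3816  0.018 ]
```

Call:
arm_command([
  [-2.2,-7,30,0,0,0,0],
  [-2.2,-7,60,0,0,0,0],
  [-2.2,-7,74,0,0,0,0],
  [-2.2,-7,79,0,0,0,0],
  [-2.2,-7,79,0,0,0,0],
  [-2.2,-7,79,0,0,0,60],
  [-2.2,-7,79,0,0,0,120],
  [-2.2,-7,79,0,0,0,255],
  [-2.2,-7,79,0,0,0,255],
  [-2.2,-7,79,0,0,0,255],
], squeeze=20)

```text
clock: 20.15
position: [0.5588, -0.3856, 0.0206]
tool_rot: [0.062, 3.14, -0.001]
force: [-1.5, 0.2, 5.2]
opening: 0.407
```

Call:
arm_command([
  [0,0,0,0,0,0,255],
  [0,0,0,0,0,0,255],
  [0,0,0,0,0,0,255],
])

```text
clock: 20.45
position: [0.5588, -0.3856, 0.0205]
tool_rot: [0.062, 3.14, -0.001]
force: [-0.5, 0.7, 5.9]
opening: 0.405
```

Call:
arm_command([
  [2,0,-10.7,0,0,0,255],
  [5,0,-21.3,0,0,0,255],
  [9,0,-31.5,0,0,0,255],
  [13.6,0,-41.3,0,0,0,255],
  [19.2,0,-50.7,0,0,0,255],
  [25.6,0,-59.6,0,0,0,255],
  [32.7,0,-67.9,0,0,0,255],
  [40.6,0,-75.5,0,0,0,255],
  [49,0,-82.4,0,0,0,255],
  [58,0,-88.6,0,0,0,255],
])

```text
clock: 21.45
position: [0.5001, -0.383, 0.1091]
tool_rot: [0.061, 3.14, -0.001]
force: [0.4, 0.4, -0.8]
opening: 0.401
```

Call:
arm_command([
  [9.5,0,-5.3,0,0,0,255],
  [19.5,0,-9.8,0,0,0,255],
  [29.8,0,-13.4,0,0,0,255],
  [40.4,0,-16.1,0,0,0,255],
  [51.2,0,-17.8,0,0,0,255],
  [62.1,0,-18.6,0,0,0,255],
  [73,0,-18.5,0,0,0,255],
  [83,0,-17.6,0,0,0,255],
  [83,0,-17.6,0,0,0,255],
  [83,0,-17.6,0,0,0,255],
])

```text
clock: 22.45
position: [0.4162, -0.3805, 0.1268]
tool_rot: [0.064, 3.141, -0.002]
force: [-0.5, -0.3, 8.9]
opening: 0.405
```

Run:
```python
from h import *
p,R,s=pose();print(p,s["force"],s["opening"])
stud(.146)
c,im=snap("side"); a=cv2.resize(im[200:480,200:480,::-1],None,fx=1.4,fy=1.4)
c,im=snap("wrist"); b=cv2.resize(im[:,:,::-1],(400,300)); b=cv2.copyMakeBorder(b,0,92,0,0,0); cv2.imwrite("pics/s10.png",np.hstack([a[:392],b]))
```

```text
[ 0.41615653 -0.38050147  0.12676041] [-0.53731042 -0.28681036  8.88061044] 0.4050655752079875
tcp [ 0.4164 -0.3805  0.1268] pred px [321.3 343.5]
120 [  20   50   41   35 1072] [320.8 350.1] [ 0.4192 -0.3808  0.146 ]
```

View pics/s10.png

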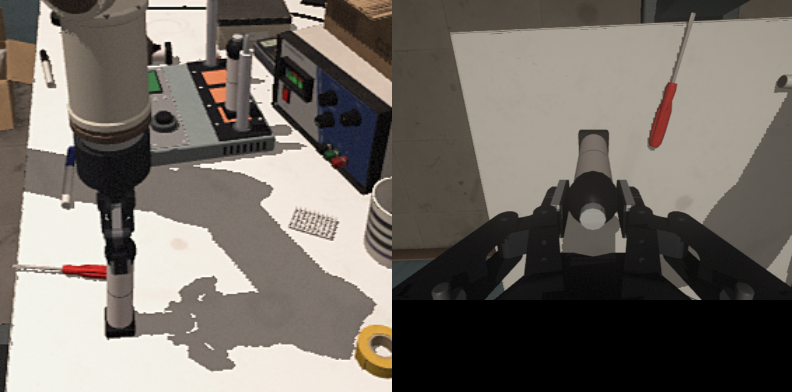

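B is upright and A stands on its pad. I release, measure B's stud and grip it firmly.

Call:
arm_command([
  [0,0,0,0,0,0,100],
  [0,0,0,0,0,0,80],
  [0,0,0,0,0,0,80],
  [0,0,3,0,0,0,80],
  [0,0,6,0,0,0,80],
  [0,0,6,0,0,0,80],
])

```text
clock: 23.2
position: [0.4169, -0.3792, 0.119]
tool_rot: [-0.061, -3.14, -0.002]
force: [0.4, 1.0, 0.1]
opening: 0.688
```

Run:
```python
from h import *
stud(.146)
```

```text
tcp [ 0.417  -0.3793  0.1192] pred px [321.1 356.1]
90 [  16   17   46   46 1516] [319.6 334.6] [ 0.4083 -0.3795  0.146 ]
120 [  17   18   44   41 1368] [319.5 334.3] [ 0.4082 -0.3795  0.146 ]
150 [ 18  20  41  27 833] [318.9 330.6] [ 0.4068 -0.3797  0.146 ]
```

Call:
arm_command([
  [0,0,0,0,0,0,100],
  [0,0,0,0,0,0,255],
  [0,0,0,0,0,0,255],
  [0,0,0,0,0,0,255],
  [0,0,0,0,0,0,255],
  [0,0,0,0,0,0,255],
], squeeze=60)

```text
clock: 23.85
position: [0.4178, -0.3799, 0.1202]
tool_rot: [0.061, 3.14, -0.001]
force: [0.8, -1.1, 2.2]
opening: 0.388
```

Run:
```python
from h import *
stud(.146); p,R,s=pose(); print(s["force"],s["opening"])
print(delta((.50,.0375,.2100),down(.052)))
```

```text
tcp [ 0.4178 -0.3799  0.1202] pred px [321.3 353.7]
90 [  18   21   45   42 1417] [321.2 334.6] [ 0.41   -0.3796  0.146 ]
90 [  2  44  19  18 102] [291.2 346.6] [ 0.4144 -0.3904  0.146 ]
90 [ 19  61  34  15 151] [317.8 360.3] [ 0.4205 -0.3812  0.146 ]
120 [  19   22   44   40 1312] [321.2 334.5] [ 0.41   -0.3796  0.146 ]
150 [ 19  23  42  27 857] [320.6 330.4] [ 0.4084 -0.3798  0.146 ]
[1.13271762 0.83256999 4.54113035] 0.39143081879066827
(array([-65.9, 420.2, -90. ]), array([1.000e-02, 7.000e-02, 8.478e+01]))
```

Call:
arm_command([
  [0,0,0,0,0,0,90],
  [0,0,0,0,0,0,80],
  [4,0,0,0,0,0,80],
  [7.5,0,0,0,0,0,80],
  [7.5,0,0,0,0,0,255],
  [7.5,0,0,0,0,0,255],
  [7.5,0,0,0,0,0,255],
  [7.5,0,0,0,0,0,255],
  [7.5,0,0,0,0,0,255],
])

```text
clock: 24.8
position: [0.41, -0.3795, 0.1201]
tool_rot: [0.062, 3.141, -0.001]
force: [-0.5, -0.2, 4.5]
opening: 0.389
```

Run:
```python
from h import *
stud(.146); p,R,s=pose(); print(p,s["force"],s["opening"])
print(delta((.50,.042,.2100),down(.052)))
```

```text
tcp [ 0.4101 -0.3795  0.1202] pred px [321.3 353.9]
90 [  18   45   45   40 1325] [321.1 357.5] [ 0.4115 -0.3797  0.146 ]
120 [  19   46   43   37 1217] [321.1 357.4] [ 0.4115 -0.3797  0.146 ]
150 [ 21  52  36  18 371] [315.7 352.8] [ 0.4095 -0.3815  0.146 ]
[ 0.41005373 -0.37953729  0.12015453] [-1.20000178  0.35128018  4.94364573] 0.39072149308614224
(array([-73.4, 424.7, -90. ]), array([-0.000e+00,  4.000e-02,  8.478e+01]))
```

Call:
arm_command([
  [0,0,-15,0,0,0,255],
  [0,0,-40,0,0,0,255],
  [0,0,-70,0,0,0,255],
  [0,0,-90,0,0,0,255],
  [-7,40,-90,0,0,8,255],
  [-14,80,-90,0,0,16,255],
  [-21,120,-90,0,0,24,255],
  [-28,160,-90,0,0,32,255],
  [-35,200,-90,0,0,40,255],
  [-35,200,-90,0,0,40,255],
])

```text
clock: 25.85
position: [0.4534, -0.1735, 0.2087]
tool_rot: [-1.124, -2.93, -0.005]
force: [0.2, 0.2, -3.4]
opening: 0.387
```

Run:
```python
from h import *
p,R,s=pose(); print(p,s["force"],s["opening"])
print(delta((.50,.042,.2100),down(.052)))
```

```text
[ 0.45343488 -0.17347858  0.20866993] [ 0.2226246   0.16184247 -3.44879943] 0.38732706340094375
(array([109.5, 191.3,  -0.5]), array([ 1.000e-02, -2.600e-01,  4.504e+01]))
```

Call:
arm_command([
  [18,32,0,0,0,8,255],
  [36,64,0,0,0,16,255],
  [55,96,0,0,0,24,255],
  [73,128,0,0,0,32,255],
  [91,160,0,0,0,40,255],
  [109,191,0,0,0,45,255],
  [109,191,0,0,0,45,255],
  [109,191,0,0,0,45,255],
])

```text
clock: 26.65
position: [0.4998, 0.0347, 0.2089]
tool_rot: [-2.162, -2.278, 0.002]
force: [-0.2, -0.7, -3.3]
opening: 0.387
```

Run:
```python
from h import *
p,R,s=pose(); print(p,s["force"],s["opening"])
stud(.146+p[2]-.1202)
print(delta((.6268,.0420,.172),down(.052)))
```

```text
[0.4998065  0.03472692 0.20885316] [-0.18123579 -0.74246485 -3.34475015] 0.3869460013712136
tcp [0.4997 0.0333 0.2089] pred px [319.  357.8]
120 [ 28  42  35  25 249] [328.4 355.5] [0.503  0.0345 0.2347]
(array([  2.4, 127.4,  36.7]), array([-0.11,  0.04, -0.13]))
```

Call:
arm_command([
  [0.5,25,0,0,0,0,255],
  [1,55,0,0,0,0,255],
  [1.5,85,0,0,0,0,255],
  [2,112,0,0,0,0,255],
  [2,127,0,0,0,0,255],
  [2,127,0,0,0,0,255],
  [2,127,15,0,0,0,255],
  [2,127,30,0,0,0,255],
  [2,127,38,0,0,0,255],
  [2,127,38,0,0,0,255],
])

```text
clock: 27.7
position: [0.6248, 0.0417, 0.1692]
tool_rot: [-2.165, -2.272, 0.006]
force: [-0.1, -0.1, -3.5]
opening: 0.387
```

Run:
```python
from h import *
p,R,s=pose(); print(s["force"],s["opening"])
stud(.146+p[2]-.1202)
print(delta((.6265,.0410,.1605),down(.052)))
```

```text
[-0.10179461 -0.09260096 -3.54707579] 0.38718815144624696
tcp [0.6258 0.0418 0.1704] pred px [322.1 354.4]
(array([-0.8,  0.7,  9.9]), array([-0.16,  0.01, -0.22]))
```

Call:
arm_command([
  [-0.8,0,4,0,0,0,255],
  [-0.8,0,8,0,0,0,255],
  [-0.8,0,10,0,0,0,255],
  [-0.8,0,10.5,0,0,0,255],
  [-0.8,0,10.5,0,0,0,255],
  [-0.8,0,10.5,0,0,0,255],
])

```text
clock: 28.35
position: [0.6273, 0.0412, 0.1615]
tool_rot: [2.167, 2.274, 0.0]
force: [0.1, 0.0, -2.8]
opening: 0.392
```

Call:
arm_command([
  [0,0,0,0,0,0,110],
  [0,0,0,0,0,0,60],
  [0,0,0,0,0,0,0],
  [0,0,0,0,0,0,0],
  [0,0,-30,0,0,0,0],
  [0,0,-70,0,0,0,0],
  [0,0,-110,0,0,0,0],
  [0,0,-150,0,0,0,0],
  [0,0,-150,0,0,0,0],
])

```text
clock: 29.25
position: [0.6307, 0.0413, 0.3188]
tool_rot: [2.162, 2.268, 0.015]
force: [0.8, 0.9, -0.2]
opening: 0.999
```

Run:
```python
from h import *
stud(.186); c,im=snap("wrist","w11")
# C jaws: axis foot->cap
a=np.array([.4346,.2533])-np.array([.5546,.2428]); print("C axis",np.degrees(np.arctan2(a[1],a[0])))
for y in (np.arctan2(a[1],a[0])-np.pi/2,): print(np.degrees(y),delta((.434,.253,.30),down(y)))
print(pose()[2]["joint_positions"].round(2))
c,im=snap("top","t11")
```

```text
tcp [0.6293 0.0412 0.3155] pred px [316.7 234.5]
90 [ 19  10  40  33 743] [312.9 197.6] [0.625 0.071 0.186]
90 [ 28  51  21  20 319] [314.1 234.7] [0.6272 0.041  0.186 ]
120 [ 19  11  39  19 201] [308.9 189. ] [0.6217 0.0775 0.186 ]
120 [24 20 10 19 83] [304.9 203.4] [0.619  0.0661 0.186 ]
120 [ 29  52  20  19 289] [314.1 234.8] [0.6272 0.0409 0.186 ]
150 [ 20  11  37  18 160] [309.6 188.3] [0.6222 0.0781 0.186 ]
150 [ 29  52  20  18 270] [314.  234.7] [0.6272 0.041  0.186 ]
180 [ 29  53  19  17 238] [314.  234.7] [0.6272 0.041  0.186 ]
C axis 174.99935540244155
84.99935540244157 (array([ 220.9, -183.5,   12.4]), array([  0.16,   0.12, -82.25]))
[-0.17  0.37  0.08  1.54 -0.03  1.22 -0.04]
```

Call:
arm_command([
  [22,-18,0,0,0,-8.2,0],
  [44,-37,0,0,0,-16.4,0],
  [66,-55,0,0,0,-24.6,0],
  [88,-73,0,0,0,-32.8,0],
  [110,-92,10,0,0,-41,0],
  [132,-110,20,0,0,-49.2,0],
  [155,-128,40,0,0,-57.4,0],
  [177,-147,70,0,0,-65.6,0],
  [199,-165,110,0,0,-73.8,0],
  [221,-183,150,0,0,-82,0],
])

```text
clock: 30.4
position: [0.432, 0.2533, 0.1592]
tool_rot: [-0.134, -3.138, 0.0]
force: [1.7, -0.2, -0.2]
opening: 0.997
```

Run:
```python
from h import *
print(delta((.435,.252,.10),down(np.radians(85))), pose()[0])
```

```text
(array([-3.1, -1.1, 59.2]), array([-0.02, -0.06,  0.1 ])) [0.4320236  0.25334844 0.15915644]
```

Call:
arm_command([
  [-1,0,30,0,0,0,0],
  [-1,0,59,0,0,0,0],
  [-1,0,59,0,0,0,0],
  [-1,0,59,0,0,0,0],
])

```text
clock: 30.8
position: [0.4337, 0.2524, 0.1014]
tool_rot: [-0.144, -3.135, 0.002]
force: [0.1, -1.2, 0.4]
opening: 1.001
```

Run:
```python
from h import *
print(pose()[0]); c,im=snap("wrist","w12"); print(proj(c,(.435,.252,.018)))
```

```text
[0.43371541 0.25243086 0.10143949]
[320.9816972  256.29331752]
```

View pics/w12.png

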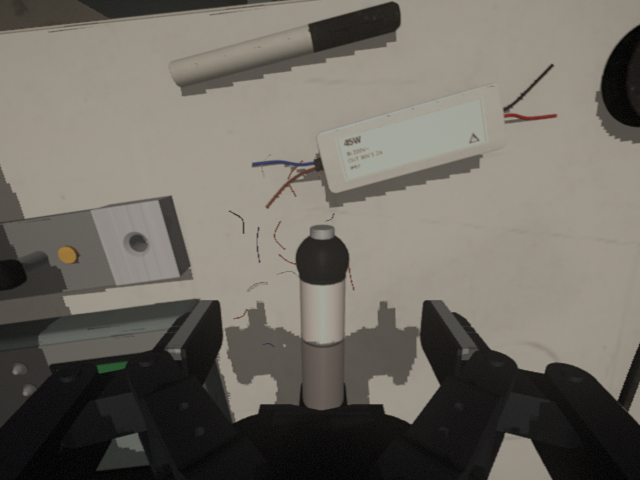

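Cap C is at (323,259), within 2 mm of the estimate. I descend and grip lightly.

Call:
arm_command([
  [-2.8,0.8,30,0,0,0,0],
  [-2.8,0.8,60,0,0,0,0],
  [-2.8,0.8,76,0,0,0,0],
  [-2.8,0.8,84,0,0,0,0],
  [-2.8,0.8,84,0,0,0,0],
  [-2.8,0.8,84,0,0,0,60],
  [-2.8,0.8,84,0,0,0,120],
  [-2.8,0.8,84,0,0,0,255],
  [-2.8,0.8,84,0,0,0,255],
  [-2.8,0.8,84,0,0,0,255],
], squeeze=20)

```text
clock: 31.85
position: [0.4382, 0.2539, 0.0191]
tool_rot: [0.144, 3.137, 0.001]
force: [-1.7, -0.9, 7.2]
opening: 0.406
```

Call:
arm_command([
  [0,0,0,0,0,0,255],
  [0,0,0,0,0,0,255],
  [0,0,0,0,0,0,255],
])

```text
clock: 32.15
position: [0.4382, 0.2539, 0.0191]
tool_rot: [0.144, 3.137, 0.001]
force: [-1.1, -0.0, 6.8]
opening: 0.407
```

Call:
arm_command([
  [-2,0,-10.7,0,0,0,255],
  [-5,0,-21.3,0,0,0,255],
  [-9,0,-31.5,0,0,0,255],
  [-13.6,0,-41.3,0,0,0,255],
  [-19.2,0,-50.7,0,0,0,255],
  [-25.6,0,-59.6,0,0,0,255],
  [-32.7,0,-67.9,0,0,0,255],
  [-40.6,0,-75.5,0,0,0,255],
  [-49,0,-82.4,0,0,0,255],
  [-58,0,-88.6,0,0,0,255],
])

```text
clock: 33.15
position: [0.4961, 0.2481, 0.1074]
tool_rot: [-0.144, -3.138, 0.0]
force: [0.2, -0.3, -2.4]
opening: 0.406
```

Call:
arm_command([
  [-9.5,0,-5.3,0,0,0,255],
  [-19.5,0,-9.8,0,0,0,255],
  [-29.8,0,-13.4,0,0,0,255],
  [-40.4,0,-16.1,0,0,0,255],
  [-51.2,0,-17.8,0,0,0,255],
  [-62.1,0,-18.6,0,0,0,255],
  [-73,0,-18.5,0,0,0,255],
  [-83,0,-17.6,0,0,0,255],
  [-83,0,-17.6,0,0,0,255],
  [-83,0,-17.6,0,0,0,255],
])

```text
clock: 34.15
position: [0.5786, 0.2407, 0.1247]
tool_rot: [0.144, 3.138, 0.0]
force: [0.1, -0.8, 4.9]
opening: 0.4
```

Run:
```python
from h import *
p,R,s=pose();print(p,s["force"],s["opening"])
stud(.146)
c,im=snap("side","s13"); print(proj(c,(.579,.242,.0)),proj(c,(.579,.242,.146)))
```

```text
[0.57859307 0.2406883  0.12472642] [ 0.10415783 -0.75542692  4.94641855] 0.40024843362765294
tcp [0.5782 0.2407 0.1248] pred px [321.3 345.3]
120 [  19   24   44   40 1314] [321.2 328.1] [0.571  0.2414 0.146 ]
150 [  20   24   42   39 1239] [321.3 328.1] [0.571  0.2414 0.146 ]
[328.81252005 242.00101399] [328.5397684 195.4285753]
```

Call:
arm_command([
  [-3,0,0,0,0,0,255],
  [-5,0,1,0,0,0,255],
  [-5,0,1,0,0,0,100],
  [-5,0,1,0,0,0,80],
  [-5,0,1,0,0,0,80],
  [-5,0,1,0,0,0,80],
  [-5,0,3,0,0,0,80],
  [-5,0,6,0,0,0,80],
  [-5,0,6,0,0,0,80],
])

```text
clock: 35.15
position: [0.5826, 0.24, 0.1178]
tool_rot: [-0.144, -3.137, 0.001]
force: [-0.7, -0.2, -0.1]
opening: 0.687
```

Run:
```python
from h import *
stud(.146)
c,im=snap("side"); a=cv2.resize(im[160:360,220:420,::-1],None,fx=1.95,fy=1.95)
c,im=snap("wrist"); b=cv2.resize(im[:,:,::-1],(400,300)); b=cv2.copyMakeBorder(b,0,90,0,0,0); cv2.imwrite("pics/s14.png",np.hstack([a[:390],b]))
```

```text
tcp [0.5827 0.2401 0.1181] pred px [321.4 358.1]
120 [  16   26   46   41 1388] [319.5 344.1] [0.577  0.2399 0.146 ]
150 [  17   27   44   39 1299] [319.5 344. ] [0.577  0.2399 0.146 ]
```

View pics/s14.png

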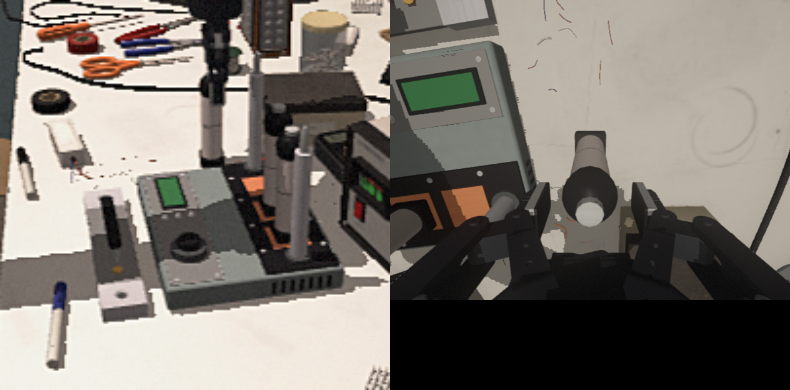

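C stands (stud at (.577,.240)); A and B stand on their pads and the cover is where I left it. I recentre and grip C firmly.

Call:
arm_command([
  [3,0,-1,0,0,0,80],
  [5.5,0,-2,0,0,0,80],
  [5.5,0,-2,0,0,0,255],
  [5.5,0,-2,0,0,0,255],
  [5.5,0,-2,0,0,0,255],
  [5.5,0,-2,0,0,0,255],
  [5.5,0,-2,0,0,0,255],
], squeeze=60)

```text
clock: 36.0
position: [0.5779, 0.2408, 0.1211]
tool_rot: [0.144, 3.138, 0.0]
force: [-1.2, -0.4, 6.0]
opening: 0.388
```

Run:
```python
from h import *
stud(.146); p,R,s=pose(); print(p,s["force"],s["opening"])
print(delta((.50,.102,.2100),down(.052)))
```

```text
tcp [0.5779 0.2408 0.1211] pred px [321.2 352.3]
120 [  19   41   44   39 1278] [321.2 352. ] [0.5778 0.2408 0.146 ]
150 [  19   42   43   37 1184] [321.2 352. ] [0.5778 0.2408 0.146 ]
[0.57793919 0.24079311 0.12111361] [-0.94992599  0.2774157   4.95976788] 0.39064204969054256
(array([  64.8, -145.3,  -89. ]), array([5.000e-02, 2.000e-02, 8.177e+01]))
```

Call:
arm_command([
  [0,0,-15,0,0,0,255],
  [0,0,-40,0,0,0,255],
  [0,0,-70,0,0,0,255],
  [0,0,-89,0,0,0,255],
  [13,-25,-89,0,0,8,255],
  [26,-50,-89,0,0,16,255],
  [39,-75,-89,0,0,24,255],
  [52,-100,-89,0,0,32,255],
  [65,-125,-89,0,0,40,255],
  [65,-145,-89,0,0,48,255],
])

```text
clock: 37.05
position: [0.4965, 0.1008, 0.209]
tool_rot: [-1.414, -2.802, 0.004]
force: [1.1, -0.2, -4.3]
opening: 0.392
```

Call:
arm_command([
  [0,0,0,0,0,8,255],
  [0,0,0,0,0,16,255],
  [0,0,0,0,0,24,255],
  [0,0,0,0,0,32,255],
  [0,0,0,0,0,34,255],
  [0,0,0,0,0,34,255],
  [0,0,0,0,0,34,255],
])

```text
clock: 37.75
position: [0.4991, 0.1023, 0.2094]
tool_rot: [-2.165, -2.275, 0.001]
force: [-0.4, -0.4, -4.8]
opening: 0.389
```

Run:
```python
from h import *
p,R,s=pose(); print(p,s["force"],s["opening"]); stud(.146+p[2]-.1211)
print(delta((.6233,.101,.1725),down(.052)))
```

```text
[0.49912342 0.10226309 0.20938021] [-0.41237988 -0.43682417 -4.84508696] 0.38857344666768395
tcp [0.4992 0.1023 0.2094] pred px [319.8 353. ]
90 [  21   41   44   38 1263] [321.6 351.8] [0.4998 0.1028 0.2343]
(array([ -7.4, 123.9,  36.9]), array([-0.03, -0.  , -0.15]))
```

Call:
arm_command([
  [-1.5,25,0,0,0,0,255],
  [-3,55,0,0,0,0,255],
  [-5,85,0,0,0,0,255],
  [-7,110,0,0,0,0,255],
  [-7.4,124,0,0,0,0,255],
  [-7.4,124,0,0,0,0,255],
  [-7.4,124,15,0,0,0,255],
  [-7.4,124,30,0,0,0,255],
  [-7.4,124,38,0,0,0,255],
  [-7.4,124,38,0,0,0,255],
])

```text
clock: 38.8
position: [0.6214, 0.1006, 0.1688]
tool_rot: [-2.165, -2.272, 0.006]
force: [-0.0, 0.3, -4.3]
opening: 0.391
```

Run:
```python
from h import *
p,R,s=pose(); print(s["force"],s["opening"])
stud(.146+p[2]-.1211)
print(delta((.6237,.1010,.1611),down(.052)))
```

```text
[-0.01650009  0.33335167 -4.34791328] 0.390935868869528
tcp [0.6224 0.1008 0.1701] pred px [322.1 352.8]
(array([0.2, 1.3, 9. ]), array([-0.17,  0.02, -0.21]))
```

Call:
arm_command([
  [0,0,4,0,0,0,255],
  [0,0,8,0,0,0,255],
  [0,0,10,0,0,0,255],
  [0,0,10.5,0,0,0,255],
  [0,0,10.5,0,0,0,255],
  [0,0,10.5,0,0,0,255],
])

```text
clock: 39.45
position: [0.6238, 0.1008, 0.1612]
tool_rot: [2.167, 2.274, 0.0]
force: [-0.1, 0.0, -3.1]
opening: 0.383
```

Call:
arm_command([
  [0,0,0,0,0,0,110],
  [0,0,0,0,0,0,60],
  [0,0,0,0,0,0,0],
  [0,0,0,0,0,0,0],
  [0,0,-30,0,0,0,0],
  [0,0,-70,0,0,0,0],
  [0,0,-110,0,0,0,0],
  [0,0,-150,0,0,0,0],
  [0,0,-150,0,0,0,0],
])

```text
clock: 40.35
position: [0.6273, 0.1014, 0.3185]
tool_rot: [2.163, 2.269, 0.016]
force: [0.8, 0.2, 0.8]
opening: 1.0
```

Run:
```python
from h import *
stud(.186)
print(delta((.47,.032,.30),down(.052)))
```

```text
tcp [0.6259 0.1011 0.3152] pred px [316.7 235. ]
90 [ 27  50  21  20 323] [312.7 233.7] [0.6227 0.1021 0.186 ]
120 [ 27  51  21  19 302] [312.7 233.8] [0.6227 0.1019 0.186 ]
150 [ 27  51  20  19 277] [312.7 233.9] [0.6226 0.1019 0.186 ]
180 [ 28  52  19  17 250] [312.7 233.9] [0.6227 0.1019 0.186 ]
(array([ -61.6, -159.1,   13.9]), array([ 0.44, -0.07, -0.23]))
```

Call:
arm_command([
  [-15,-38,-15,0,0,0,0],
  [-30,-78,-20,0,0,0,0],
  [-45,-120,-20,0,0,0,0],
  [-60,-160,0,0,0,0,0],
  [-60,-190,30,0,0,0,0],
  [-60,-200,60,0,0,0,0],
  [-60,-200,90,0,0,0,0],
  [-60,-200,90,0,0,0,0],
  [-60,-200,90,0,0,0,0],
])

```text
clock: 41.3
position: [0.4266, 0.0312, 0.2208]
tool_rot: [-2.167, -2.273, 0.002]
force: [0.6, 0.2, 0.3]
opening: 1.001
```

Run:
```python
from h import *
print(pose()[0]); c,im=snap("wrist","w15"); cv2.imwrite("pics/w15.png",im[:,:,::-1]); np.save("w15c.npy",c,allow_pickle=True)
for z,P in ((.051,(.42,.0317)),): print(proj(c,[*P,z+.007]))
```

```text
[0.42656602 0.03119209 0.22080559]
[313.58747182 224.3173369 ]
```

View pics/w15.png

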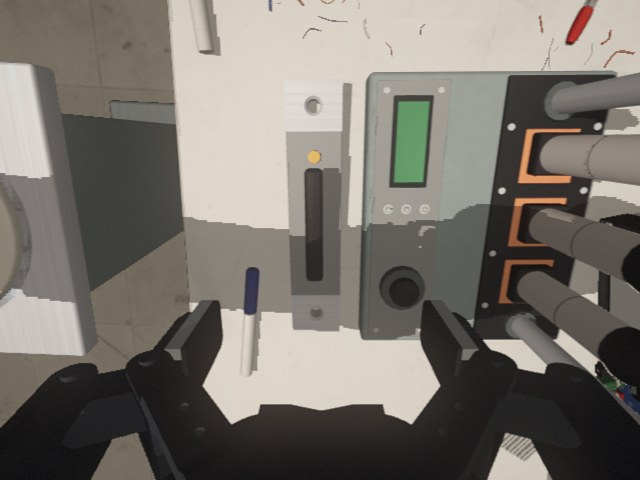

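The cover has not moved: handle centre at (314,225), prediction (313.6,224.3). I grasp it again.

Call:
arm_command([
  [1,-6.5,40,0,0,0,0],
  [1,-6.5,85,0,0,0,0],
  [1,-6.5,130,0,0,0,0],
  [1,-6.5,160,0,0,0,0],
  [1,-6.5,171,0,0,0,0],
  [1,-6.5,171,0,0,0,0],
  [1,-6.5,171,0,0,0,0],
])

```text
clock: 42.05
position: [0.422, 0.0322, 0.0513]
tool_rot: [2.166, 2.273, 0.003]
force: [-0.1, 0.7, 0.1]
opening: 1.001
```

Call:
arm_command([
  [0,0,0,0,0,0,255],
  [0,0,0,0,0,0,255],
  [0,0,0,0,0,0,255],
  [0,0,0,0,0,0,255],
  [0,0,0,0,0,0,255],
  [0,0,0,0,0,0,255],
  [0,0,0,0,0,0,255],
], squeeze=60)

```text
clock: 42.75
position: [0.4203, 0.0319, 0.0502]
tool_rot: [-2.167, -2.274, 0.0]
force: [-1.2, -1.4, 5.4]
opening: 0.17
```

Run:
```python
from h import *
c,im=snap("wrist","w16"); p,R,s=pose(); print(p,R.as_rotvec(),s["force"],s["opening"])
print(R.inv().apply([0,0,1.]).round(4), "yaw",np.arctan2(*R.as_matrix()[[1,0],1]))
```

```text
[0.42025731 0.03196206 0.05024628] [-2.16717826e+00 -2.27417688e+00  1.91506063e-04] [-1.4220934   0.26204555  6.26487261] 0.17248364245370382
[ 0.e+00 -2.e-04 -1.e+00] yaw 0.0481735571643394
```

Call:
arm_command([
  [0,0,-15,0,0,0,255],
  [0,0,-50,0,0,0,255],
  [0,0,-95,0,0,0,255],
  [0,0,-140,0,0,0,255],
  [0,0,-185,0,0,0,255],
  [0,0,-225,0,0,0,255],
  [0,0,-250,0,0,0,255],
  [0,20,-250,0,0,0,255],
  [0,50,-250,0,0,0,255],
  [0,85,-250,0,0,0,255],
])

```text
clock: 43.8
position: [0.5053, 0.036, 0.2999]
tool_rot: [-2.167, -2.274, 0.0]
force: [0.2, 0.5, -1.3]
opening: 0.167
```

Call:
arm_command([
  [0,35,0,0,0,0,255],
  [0,70,0,0,0,0,255],
  [0,100,0,0,0,0,255],
  [0,117,0,0,0,0,255],
  [0,122,0,0,0,0,255],
  [0,122,0,0,0,0,255],
  [0,122,0,0,0,0,255],
])

```text
clock: 44.5
position: [0.6259, 0.0418, 0.2994]
tool_rot: [-2.167, -2.273, 0.002]
force: [0.4, 0.0, -2.0]
opening: 0.172
```

Run:
```python
from h import *
p,R,s=pose(); print(p,s["force"],s["opening"],"yaw",np.arctan2(*R.as_matrix()[[1,0],1]))
print(delta((.6272,.0432,.272),down(.0515)))
c,im=snap("wrist","w17"); cv2.imwrite("pics/w17.png",im[:,:,::-1]); print(proj(c,[.6215,.1475,.212]),proj(c,[.6325,-.0625,.212]))
```

```text
[0.62591574 0.04180512 0.29940722] [ 0.38038042  0.02717395 -2.01272868] 0.17213735780186593 yaw 0.04807896632610972
(array([ 1.3,  1.4, 27.4]), array([-0.11,  0.  , -0.2 ]))
[321.63569136  81.50363537] [322.70156619 381.74605394]
```

Call:
arm_command([
  [1.3,1,10,0,0,-0.2,255],
  [1.3,1,20,0,0,-0.2,255],
  [1.3,1,27,0,0,-0.2,255],
  [1.3,1,27,0,0,-0.2,255],
  [1.3,1,27,0,0,-0.2,255],
  [1.3,1,27,0,0,-0.2,255],
])

```text
clock: 45.15
position: [0.6283, 0.0433, 0.2733]
tool_rot: [2.163, 2.278, 0.001]
force: [-0.0, -0.6, -2.8]
opening: 0.174
```

Run:
```python
from h import *
p,R,s=pose(); print(p,s["force"],s["opening"],"yaw",np.arctan2(*R.as_matrix()[[1,0],1]),R.as_matrix()[:,2])
print(delta((.6272,.0432,.25),down(.0515)))
c,im=snap("wrist","w18")
```

```text
[0.6283123  0.04325879 0.27332716] [-0.02966841 -0.59597549 -2.7875437 ] 0.1738948854176613 yaw 0.05154226043382098 [ 6.03060475e-04  8.43034495e-05 -9.99999815e-01]
(array([-0. , -1.1, 23.3]), array([ 0.03, -0.  ,  0.  ]))
```

View pics/w18.png

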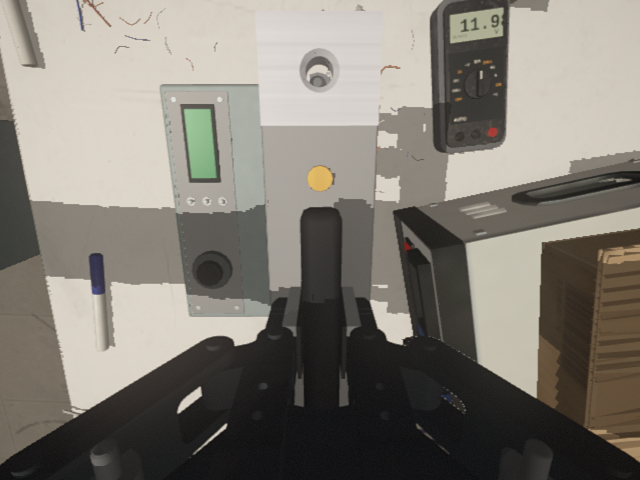

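Through the left hole (319,70) the pin tip shows centred across at (319,75). I lower slowly while watching the force.

Call:
arm_command([
  [0,-0.6,4,0,0,0,255],
  [0,-0.6,8,0,0,0,255],
  [0,-0.6,12,0,0,0,255],
  [0,-0.6,16,0,0,0,255],
  [0,-0.6,20,0,0,0,255],
  [0,-0.6,23,0,0,0,255],
  [0,-0.6,23,0,0,0,255],
])

```text
clock: 45.9
position: [0.6271, 0.0432, 0.2493]
tool_rot: [-2.163, -2.277, 0.001]
force: [-0.5, -0.3, -3.2]
opening: 0.174
```

Call:
arm_command([
  [0,0,4,0,0,0,255],
  [0,0,8,0,0,0,255],
  [0,0,12,0,0,0,255],
  [0,0,15,0,0,0,255],
  [0,0,17,0,0,0,255],
  [0,0,17,0,0,0,255],
  [0,0,17,0,0,0,255],
])

```text
clock: 46.6
position: [0.6275, 0.0432, 0.233]
tool_rot: [-2.163, -2.278, -0.0]
force: [0.1, 0.3, -2.6]
opening: 0.176
```

Call:
arm_command([
  [0,0,1,0,0,0,255],
  [0,0,2,0,0,0,255],
  [0,0,2.5,0,0,0,255],
  [0,0,2.5,0,0,0,255],
])

```text
clock: 47.0
position: [0.6278, 0.0433, 0.2321]
tool_rot: [2.163, 2.277, 0.002]
force: [-2.8, -0.4, 6.5]
opening: 0.173
```

Contact came at TCP z 0.232, the predicted home height. I release and retreat.

Call:
arm_command([
  [0,0,-1,0,0,0,100],
  [0,0,-1,0,0,0,0],
  [0,0,-1,0,0,0,0],
  [0,0,-1,0,0,0,0],
  [0,0,-30,0,0,0,0],
  [0,0,-70,0,0,0,0],
  [0,0,-110,0,0,0,0],
  [0,0,-128,0,0,0,0],
  [0,-20,-128,0,0,0,0],
  [0,-28,-128,0,0,0,0],
])

```text
clock: 48.0
position: [0.5988, 0.0417, 0.3592]
tool_rot: [2.163, 2.278, 0.001]
force: [0.9, -0.1, -0.5]
opening: 0.996
```

Run:
```python
from h import *
c,im=snap("wrist","w19"); p,R,s=pose(); print(p)
g=cv2.cvtColor(im,cv2.COLOR_RGB2GRAY)
def dark(w,x0,y0,T,z,nm,cc):
    n,l,st,ce=cv2.connectedComponentsWithStats((w<T).astype(np.uint8))
    for i in range(1,n):
        if st[i,4]>150: u=ce[i]+[x0,y0]; print(nm,st[i],u.round(1),plane(cc,*u,z).round(4))
q=proj(c,(.627,.042,.240)); print(q); x0,y0=int(q[0])-30,int(q[1])-90; dark(g[y0:y0+180,x0:x0+60],x0,y0,45,.240,"handle",c)
q=proj(c,(.5085,-.0305,.055)); print(q); x0,y0=int(q[0])-30,int(q[1])-30; dark(g[y0:y0+60,x0:x0+60],x0,y0,40,.055,"button",c)
cv2.imwrite("pics/cmp.png",im[:,:,::-1])
ct,it=snap("top"); cs,is_=snap("side"); old=cv2.imread("pics/side0.png")
# compare home appearance with start, side view, cover region
for P in [(.627,.042,.24)]: print(proj(cs,P),proj(ct,P))
gs=cv2.cvtColor(is_,cv2.COLOR_RGB2GRAY); go=cv2.cvtColor(old,cv2.COLOR_BGR2GRAY)
to=go[185:245,335:395]; r=cv2.matchTemplate(gs[170:260,320:410],to,cv2.TM_CCOEFF_NORMED); print("side match",cv2.minMaxLoc(r))
tt=cv2.cvtColor(cv2.imread("pics/top0.png"),cv2.COLOR_BGR2GRAY)[172:198,232:350]; r=cv2.matchTemplate(cv2.cvtColor(it,cv2.COLOR_RGB2GRAY)[162:208,222:360],tt,cv2.TM_CCOEFF_NORMED); print("top match",cv2.minMaxLoc(r))
```

```text
[0.59779429 0.04163228 0.35864701]
[357.08007292 240.61343287]
handle [  19   25   22  128 1639] [355.4 253.5] [0.6265 0.0315 0.24  ]
[250.88561927 248.20031033]
button [ 21  21  20  20 263] [251.  247.5] [ 0.5086 -0.0295  0.055 ]
[362.61490148 191.51100342] [289.35250632 178.68116212]
side match (-0.18349230289459229, 0.8882288932800293, (30, 0), (15, 15))
top match (-0.125423863530159, 0.579685389995575, (0, 20), (20, 10))
```

Side view matches the starting home picture at zero offset (0.89), so the cover is home. Next, the start button at (0.5086,-0.030).

Call:
arm_command([
  [-15,-22,0,0,0,0,255],
  [-30,-45,0,0,0,0,255],
  [-50,-70,0,0,0,0,255],
  [-67,-93,0,0,0,0,255],
  [-67,-93,0,0,0,0,255],
  [-67,-93,45,0,0,0,255],
  [-67,-93,90,0,0,0,255],
  [-67,-93,135,0,0,0,255],
  [-67,-93,180,0,0,0,255],
  [-67,-93,225,0,0,0,255],
])

```text
clock: 49.15
position: [0.5108, -0.0293, 0.1314]
tool_rot: [2.163, 2.278, 0.001]
force: [1.3, 0.6, 0.6]
opening: 0.001
```

Call:
arm_command([
  [0,0,20,0,0,0,255],
  [0,0,40,0,0,0,255],
  [0,0,40,0,0,0,255],
  [0,0,40,0,0,0,255],
])

```text
clock: 49.55
position: [0.5104, -0.0296, 0.093]
tool_rot: [-2.162, -2.278, 0.001]
force: [0.5, -0.4, 0.5]
opening: -0.002
```

Run:
```python
from h import *
p,R,s=pose(); print(p,s["force"],s["opening"]); print(delta((.5086,-.030,.08)))
```

```text
[ 0.51036381 -0.02960743  0.09303866] [ 0.50803763 -0.39152523  0.52143576] -0.002273557516511118
(array([-0.3, -1.8, 13. ]), array([0., 0., 0.]))
```

Call:
arm_command([
  [-0.3,-1.8,5,0,0,0,255],
  [-0.3,-1.8,10,0,0,0,255],
  [-0.3,-1.8,15,0,0,0,255],
  [-0.3,-1.8,18,0,0,0,255],
  [-0.3,-1.8,18,0,0,0,255],
])

```text
clock: 50.05
position: [0.508, -0.0303, 0.0752]
tool_rot: [-2.163, -2.278, 0.001]
force: [-0.6, -0.2, 0.3]
opening: 0.005
```

Call:
arm_command([
  [0,0,2,0,0,0,255],
  [0,0,4,0,0,0,255],
  [0,0,4,0,0,0,255],
])

```text
clock: 50.35
position: [0.5085, -0.0303, 0.0715]
tool_rot: [2.163, 2.278, 0.0]
force: [-0.3, 0.2, 1.9]
opening: -0.001
```

Call:
arm_command([
  [0,0,1.5,0,0,0,255],
  [0,0,3,0,0,0,255],
  [0,0,3,0,0,0,255],
])

```text
clock: 50.65
position: [0.5085, -0.0303, 0.0686]
tool_rot: [2.163, 2.278, 0.001]
force: [-0.8, -0.3, 3.2]
opening: 0.001
```

Call:
arm_command([
  [0,0,1.5,0,0,0,255],
  [0,0,3,0,0,0,255],
  [0,0,3,0,0,0,255],
])

```text
clock: 50.95
position: [0.5086, -0.0303, 0.066]
tool_rot: [2.163, 2.278, 0.001]
force: [-1.0, -0.7, 9.0]
opening: 0.001
```

Call:
arm_command([
  [0,0,1,0,0,0,255],
  [0,0,1.5,0,0,0,255],
  [0,0,1.5,0,0,0,255],
])

```text
clock: 51.25
position: [0.5087, -0.0303, 0.0658]
tool_rot: [2.163, 2.278, 0.001]
force: [-6.3, -0.1, 22.1]
opening: -0.003
```

Call:
arm_command([
  [0,0,-5,0,0,0,255],
  [0,0,-10,0,0,0,255],
  [0,0,-40,0,0,0,255],
  [0,0,-80,0,0,0,255],
  [0,0,-120,0,0,0,255],
  [0,0,-165,0,0,0,255],
  [0,0,-210,0,0,0,255],
  [0,0,-250,0,0,0,255],
  [0,-20,-280,0,0,0,255],
  [0,-40,-300,0,0,0,255],
])

```text
clock: 52.25
position: [0.4685, -0.0324, 0.366]
tool_rot: [2.162, 2.277, 0.002]
force: [0.1, 0.6, -0.3]
opening: 0.001
```

Call:
arm_command([
  [0,-40,0,0,0,0,255],
  [0,-80,0,0,0,0,255],
  [0,-90,0,0,0,0,255],
  [0,-90,0,0,0,0,255],
])

```text
clock: 52.65
position: [0.3774, -0.0371, 0.364]
tool_rot: [2.164, 2.278, 0.001]
force: [0.5, -0.0, -0.2]
opening: 0.001
```

Run:
```python
from h import *
p,R,s=pose(); print(p,s["force"])
ct,it=snap("top","tend"); cs,is_=snap("side","send")
gs=cv2.cvtColor(is_,cv2.COLOR_RGB2GRAY); go=cv2.cvtColor(cv2.imread("pics/side0.png"),cv2.COLOR_BGR2GRAY)
r=cv2.matchTemplate(gs[170:260,320:410],go[185:245,335:395],cv2.TM_CCOEFF_NORMED); print("side cover, home=(15,15)",cv2.minMaxLoc(r)[1::2])
gt=cv2.cvtColor(it,cv2.COLOR_RGB2GRAY);g0=cv2.cvtColor(cv2.imread("pics/top0.png"),cv2.COLOR_BGR2GRAY)
for nm,(y0,y1,x0,x1) in {"cover":(172,198,232,350),"button":(243,264,308,331)}.items():
    r=cv2.matchTemplate(gt[y0-10:y1+10,x0-10:x1+10],g0[y0:y1,x0:x1],cv2.TM_CCOEFF_NORMED); print("top",nm,"home=(10,10)",cv2.minMaxLoc(r)[1::2])
```

```text
[ 0.37735438 -0.03711537  0.36399947] [ 0.48324025 -0.04848771 -0.18653626]
side cover, home=(15,15) (0.8436972498893738, (15, 15))
top cover home=(10,10) (0.7651891708374023, (10, 10))
top button home=(10,10) (0.1614561676979065, (20, 20))
```

```bash
python3 -c "
from bench import close_job; print(close_job())"
```

```text
the job is handed in; nothing more can be done
None
```

The job is done and handed in at about 53 s of robot time.

- **Cover off:** I lifted it from the tester and laid it flat on the bench in front.
- **Sticks:** I tipped all three up by their caps with the foot on the bench, and let each settle. I then regripped firmly and stood each on its own pad. After release, the studs measured within about 2 mm of the pad centres.
- **Cover on:** It went down over both pins with no sign of jamming. It seated at tool height 0.232 m, as predicted.
- **Button:** I pressed it to a hard stop at 22 N and released it.

**Last checks:** The cover matched its starting home position with zero pixel offset in both the side and top views, and the tool force was near zero with the arm clear. The top-view check of the button failed (match 0.16), probably because the arm blocked the view. So I did not confirm by camera that the button sprang back. I also did not measure the sticks again once the cover was on.

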